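# Recover the plugs from used label-roll cores

### The arm

A 7-joint arm with a two-finger parallel gripper is mounted at the origin on the work surface; the furniture and walls round the work are solid. World frame = base frame: x ahead of the robot, y to its left, z up, the work surface at z = 0. Lengths are in m, angles in rad, forces in N, time in s.
With the tool pointing down it reaches from about 0.35 to 0.9 m from the base axis. Payload 19.9 kg.
Tool frame: the origin (TCP) lies on the centre line of the jaws, within the pads' length; the fingertips stand 25 mm ahead of it and the grasp point (between the pads) lies 6 mm ahead of it; z points along the fingers, y is the line along which they close (so a half turn about z gives the same grasp; the last joint's range is limited). The gripper opens to 94 mm and grips with 3 to 60 N. Pads are 16 mm wide; open, the fingers measure 119 mm over their backs; the gripper's body (75 mm by 177 mm) begins 78 mm behind the grasp point.
Start: joints at [-1.157, 0.417, -0.01, 1.614, 0.005, 1.111, -0.053], TCP at [0.275, 0.561, 0.23] pointing down, gripper open.
Joint ranges: [-2.81, 2.81], [-0.39, 2.02], [-1.27, 1.25], [0.06, 2.57], [-1.19, 4.33], [0.19, 2], [-2.82, 2.82]. Speed limits (rad/s): [1.89, 1.89, 2.39, 2.39, 3.01, 3.01, 3.01].

### API

Orientations are given as a unit quaternion [w, x, y, z].
In Python, from workcell import state, read_camera, get_calibration, hand_in gives the robot as it stands.
- The arm moves only by the shell command python3 -m handwheel 'ROWS' [FORCE]. ROWS is JSON, a list of rows, each an object with "offset": the shift along the tool's x, y, z in mm, a list of three; "turn": the turn about the tool's z in rad; "jaw": the opening in per cent of the stroke, from 0 (shut) to 100 (fully open). A call has 1 to 10 rows; each row shifts and turns the commanded pose from where the row before left it, along the tool's axes as they then stand; what a row does not reach is not made up. A row lasts 1/12 s, in which the tool goes at most 41.7 mm and 7.16 degrees, less where a joint would pass 70% of its speed; a pose out of reach is approached as far as the arm can. A call with a gripper value outside its range is refused whole. The fingers move at their own pace and stop on an object; FORCE is the grip in N (left out, the last holds). Time passes only in rows, so rows that do not move let the fingers close. It gives the time, the measured TCP pose, the force, the opening and the grip force at its end, in the units of the state.
- state(): the state, without advancing time (a new reading comes with each control period).
- read_camera(name): name is "side" or "top" or "wrist"; returns the picture (384x512x3 uint8, red, green, blue); there is no depth.
- get_calibration(name): a dict with "K" (3x3 intrinsics, pixels), "pose" (4x4, takes a point from camera to world coordinates); the wrist camera has in their place "T_tool_cam" (4x4, takes a point from camera to tool coordinates, whose origin is the TCP and whose axes are the flange's). Camera axes: x right, y down, z forward; pixel columns grow to the right and rows downward; lengths in m; the calibration is good to about 2 mm. A picture is of the moment at which its call begins: read the wrist's pose just before it. get_calibration takes no time and is no camera call.
- hand_in(): hands the job in; it is judged then, once.
The state is a dict: "time_s": time; "qpos": joint angles; "joint_velocities": joint speeds; "joint_torque": joint torques, N m; "position": TCP position; "tcp_rot": TCP orientation; "contact_force": force on the tool from outside, world axes, zero at the start; "torque": the same for the moment, N m; "width": finger opening in m; "grip_force": force on a finger pad.
Only numpy, scipy, OpenCV 4.12 (cv2) and the standard library are available. Lean on these libraries where they do the work, as an engineer would, in place of code of your own. Each camera call takes 0.05 s, during which the arm holds its last target. There are 200 camera calls.

### The job

Plastic plugs are stuck inside some of the cardboard roll cores strapped in the rack. Take the wooden rod from the kit tray and push every stuck plug right out of the far end of its core with it (do not pull at a plug with the fingers while it is in the core), so that in the end the rod lies back in its trough and each plug stands flange down, fully home, in a pocket of the tray, one to a pocket. Leave the phone and the pad of sticky notes where they are.

Things in the scene. Friction and masses are not known exactly. Their poses are not given: they have to be found in the camera images.
- rack: Fixed rack, 93 mm high: plywood base 212 x 178 x 8 mm with three level cardboard roll cores strapped side by side, 72 mm apart (rack x = -72, 0, 72 mm). Origin: on the desk under the middle of the middle core. Its y axis runs along the cores, from push-in end (y = -40 mm) to exit end (y = 40 mm); x runs across. Wire rails beyond each exit catch the plugs; the base reaches to y = 130 mm.
- core0_in (a point): Centre of the open push-in mouth of core 0, on its axis, 65 mm above the desk. Each core is 80 mm long, bore 41 mm, outside 48 mm; its axes are those of the rack.
- core0_out (a point): Centre of the exit mouth of core 0. From 4 to 79 mm beyond it two 6 mm wires, 24 mm apart, run level in line with the core (tops 47 mm above the desk), ends turned up to 61 mm. A plug pushed out lies on them, nose outward and drooping 4 degrees, its axis 61 to 64 mm above the desk; beside the wires it is open down to the base.
- core1_in (a point): Centre of the open push-in mouth of core 1, on its axis, 65 mm above the desk. Each core is 80 mm long, bore 41 mm, outside 48 mm; its axes are those of the rack.
- core1_out (a point): Centre of the exit mouth of core 1. From 4 to 79 mm beyond it two 6 mm wires, 24 mm apart, run level in line with the core (tops 47 mm above the desk), ends turned up to 61 mm. A plug pushed out lies on them, nose outward and drooping 4 degrees, its axis 61 to 64 mm above the desk; beside the wires it is open down to the base.
- core2_in (a point): Centre of the open push-in mouth of core 2, on its axis, 65 mm above the desk. Each core is 80 mm long, bore 41 mm, outside 48 mm; its axes are those of the rack.
- core2_out (a point): Centre of the exit mouth of core 2. From 4 to 79 mm beyond it two 6 mm wires, 24 mm apart, run level in line with the core (tops 47 mm above the desk), ends turned up to 61 mm. A plug pushed out lies on them, nose outward and drooping 4 degrees, its axis 61 to 64 mm above the desk; beside the wires it is open down to the base.
- plug0: Grey plug, 52 mm long, 0.06 kg, jammed inside core 0 if present: flange 40 mm across, 10 mm thick, then a round body 34 mm across. Origin: centre of the flange's end face. Its y axis runs from flange to nose: up when it stands flange down; in the core toward the exit, the flange face 6 to 24 mm inside the push-in mouth. About 5 to 10 N on the flange drives it; a spring tongue grips it for the first 15 to 35 mm.
- plug1: Grey plug, 52 mm long, 0.06 kg, jammed inside core 1 if present: flange 40 mm across, 10 mm thick, then a round body 34 mm across. Origin: centre of the flange's end face. Its y axis runs from flange to nose: up when it stands flange down; in the core toward the exit, the flange face 6 to 24 mm inside the push-in mouth. About 5 to 10 N on the flange drives it; a spring tongue grips it for the first 15 to 35 mm.
- plug2: Grey plug, 52 mm long, 0.06 kg, jammed inside core 2 if present: flange 40 mm across, 10 mm thick, then a round body 34 mm across. Origin: centre of the flange's end face. Its y axis runs from flange to nose: up when it stands flange down; in the core toward the exit, the flange face 6 to 24 mm inside the push-in mouth. About 5 to 10 N on the flange drives it; a spring tongue grips it for the first 15 to 35 mm.
- rod: Wooden push rod, 175 mm long, 0.12 kg: dark square handle 24 x 24 x 65 mm, then a pale round shaft 14 mm across, 110 mm long, on one axis. Origin: on the axis where handle meets shaft; its x axis points to the tip; handle from x = 0 to -65 mm. Balances near x = -15 mm. At the start it lies in the tray's trough.
- rod_grip (a point): Place to grip the rod: on its axis in the handle, 28 mm behind the origin. The handle stands 16 mm proud of the tray.
- rod_tip (a point): Flat end of the rod's shaft, on the axis, 110 mm ahead of the rod's origin.
- tray: Pale wooden tray, loose, 0.9 kg, 212 x 124 x 12 mm (x, y, z). Origin: centre of its underside. Three round pockets 46 mm across, 8 mm deep (floor 4 mm above the desk) at y = -30, x = -66, 0, 66 mm; a trough 188 x 30 mm, 8 mm deep, along x at y = 34 mm, for the rod, either way round (rod axis then 16 mm above the desk).
- pocket0 (a point): Centre of the floor of a round tray pocket; any plug may go in any pocket. Its axes are those of the tray.
- pocket1 (a point): Centre of the floor of a round tray pocket; any plug may go in any pocket. Its axes are those of the tray.
- pocket2 (a point): Centre of the floor of a round tray pocket; any plug may go in any pocket. Its axes are those of the tray.
- trough (a point): Centre of the floor of the rod trough.
- sticky_notes: Pad of pink and yellow sticky notes, 78 x 78 x 15 mm, on the desk; origin under its centre. A bystander.
- phone: Phone lying flat, 146 x 72 x 8 mm; origin under its centre. A bystander.

How it is judged:
By the outcome, as a careful person would: the job done as asked, in the order asked, and still so for the second after the job is handed in, with the robot touching nothing.
Of plug0, plug1, plug2 only 2 to 3 are there at a start; the rules pass over those that are not, and their reading is None.
At some moment in a run one of tray may be knocked a few centimetres aside while the robot is not near it.
It also fails if it takes over 210 s, if anything falls off the work surface, if the arm or the gripper's body presses on something with over 40 N, if the wrist force passes 120 N, or if a joint passes its speed limit or range.

## Working session

There is one attempt and no reset: what is moved stays moved. The work goes in short steps, Python scripts to look and compute and a shell command to move; the robot and the scene stay as the last step left them, time stands still between calls to the robot, and variables do not carry over. Pictures are saved under pics/ and viewed, at most 14 in all, crops included, and the job is handed in when it is done.

```bash
ls; mkdir -p pics; python3 - <<'E'
from workcell import *
import cv2,numpy as np
s=state();print(s)
for n in("top","side","wrist"):
    im=read_camera(n);cv2.imwrite(f"pics/{n}0.png",im[:,:,::-1]);c=get_calibration(n);print(n,{k:np.round(v,4).tolist() for k,v in c.items()})
E
```

```text
pics
{'time_s': 0.0, 'qpos': array([-1.15649036,  0.41797455, -0.01031338,  1.61414424,  0.00469714,
        1.11067331, -0.0529918 ]), 'joint_velocities': array([-9.19823628e-04, -1.21105331e-04, -1.68911837e-03, -2.08860627e-04,
        1.21111783e-03,  2.34030860e-05,  1.23957978e-03]), 'joint_torque': array([ 9.54069801e-04, -8.51249599e+01,  6.39286526e-01, -4.25974381e+01,
       -4.88317001e-02,  1.89149048e-02,  1.27364192e-04]), 'position': array([0.27497515, 0.56089747, 0.22983744]), 'tcp_rot': array([-9.24496437e-05,  2.25923236e-01,  9.74144931e-01, -5.80449884e-04]), 'contact_force': array([ 0.31369857, -0.76846488,  0.73276397]), 'torque': array([-0.03036416, -0.00445652,  0.05785192]), 'grip_force': 0.0, 'width': 0.0938280282535479}
top {'K': [[455.3371, 0.0, 252.5968], [0.0, 455.3371, 190.881], [0.0, 0.0, 1.0]], 'pose': [[-0.0815, -0.9729, 0.2165, 0.3], [-0.9967, 0.0797, -0.0173, 0.2375], [-0.0004, -0.2172, -0.9761, 0.9446], [0.0, 0.0, 0.0, 1.0]]}
side {'K': [[349.1687, 0.0, 253.8943], [0.0, 349.1687, 200.0025], [0.0, 0.0, 1.0]], 'pose': [[0.9981, 0.046, -0.0401, 0.5276], [0.0576, -0.4927, 0.8683, -0.4943], [0.0202, -0.869, -0.4945, 0.511], [0.0, 0.0, 0.0, 1.0]]}
wrist {'K': [[274.8458, 0.0, 256.2999], [0.0, 274.8458, 189.8215], [0.0, 0.0, 1.0]], 'T_tool_cam': [[0.0007, -0.9634, -0.2682, 0.0783], [1.0, 0.0008, -0.0004, 0.001], [0.0006, -0.2682, 0.9634, -0.1548], [0.0, 0.0, 0.0, 1.0]]}
```

View pics/top0.png

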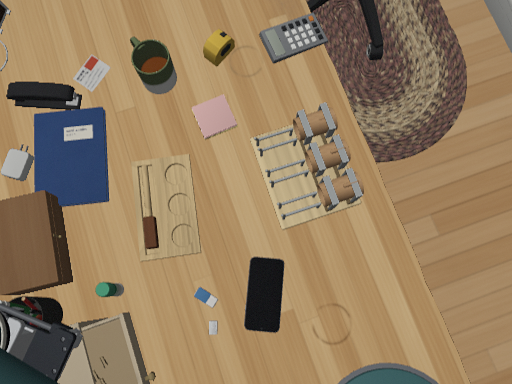

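View pics/side0.png

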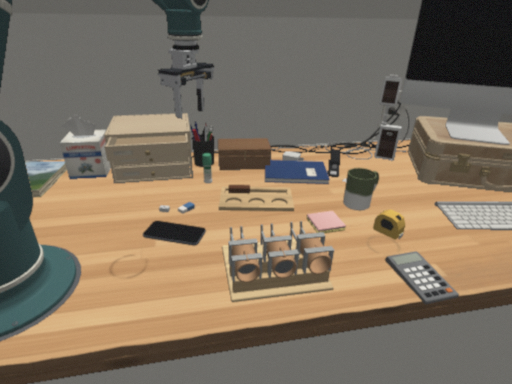

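The top view shows the rack (about px 305,165, exits to the left), the tray at (167,207) with the rod in it (handle at 150,232, tip at 142,165), the notes at (214,116) and the phone at (264,295). I'll zoom in for the details.

```bash
python3 - <<'E'
import cv2,numpy as np
t=cv2.imread("pics/top0.png");s=cv2.imread("pics/side0.png")
a=cv2.resize(t[95:235,245:370],None,fx=3.2,fy=3.2,interpolation=cv2.INTER_CUBIC)
b=cv2.resize(s[220:300,215:340],None,fx=3.1,fy=3.1,interpolation=cv2.INTER_CUBIC)
c=cv2.resize(t[145:265,125:210],None,fx=2.6,fy=2.6,interpolation=cv2.INTER_CUBIC)
o=np.zeros((600,800,3),np.uint8)
o[:a.shape[0],:a.shape[1]]=a;o[:b.shape[0],405:405+b.shape[1]]=b[:,:395];o[255:255+c.shape[0],405:405+c.shape[1]]=c
cv2.imwrite("pics/z1.png",o)
E
```

```text
(no output)
```

View pics/z1.png

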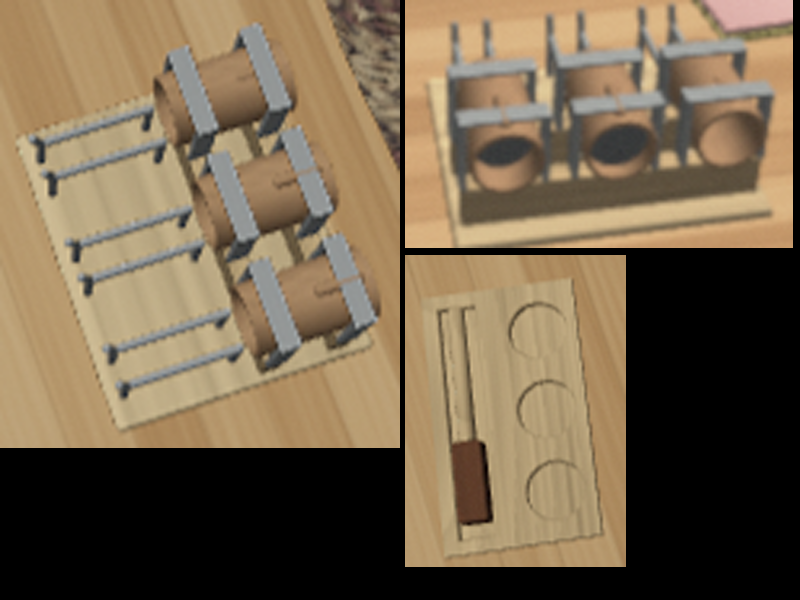

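```bash
cat > h.py <<'E'
import cv2,numpy as np
from workcell import *
from scipy.spatial.transform import Rotation as R
def cam(n,s=None):
    c=get_calibration(n)
    if n!="wrist": return c["K"],c["pose"]
    s=s or state();q=s["tcp_rot"];T=np.eye(4);T[:3,:3]=R.from_quat([q[1],q[2],q[3],q[0]]).as_matrix();T[:3,3]=s["position"]
    return c["K"],T@c["T_tool_cam"]
def onplane(KP,px,z):
    K,P=KP;px=np.atleast_2d(px).astype(float)
    d=np.c_[px,np.ones(len(px))]@np.linalg.inv(K).T@P[:3,:3].T
    o=P[:3,3];return o+d*((z-o[2])/d[:,2])[:,None]
def proj(KP,X):
    K,P=KP;X=(np.atleast_2d(X)-P[:3,3])@P[:3,:3]@K.T
    return X[:,:2]/X[:,2:]
E
python3 - <<'E'
from h import *
np.set_printoptions(precision=4,suppress=True)
C=cam("top")
z=lambda a,x0,y0,u0,v0,f:np.array([[x0+(u-u0+.5)/f-.5,y0+(v-v0+.5)/f-.5] for u,v in a])
A=onplane(C,z([(17,135),(122,430),(373,345)],245,95,0,0,3.2),.008)
print(A,np.linalg.norm(A[1]-A[0]),np.linalg.norm(A[2]-A[1]))
yx=A[2]-A[1];ax=(A[0]-A[1]);ax/=np.linalg.norm(ax);ay=-yx/np.linalg.norm(yx)
print("yaw",np.arctan2(ax[1],ax[0]),np.arctan2(-ay[0],ay[1]))
m=(A[0]+A[1])/2-0.130*ay; print("rack origin",m)
B=onplane(C,z([(424,299),(572,279),(603,534),(445,556)],125,145,405,255,2.6),.012)
print(B,[np.linalg.norm(B[i]-B[i-1]) for i in range(4)],B.mean(0))
print("rod end/tip/joint",onplane(C,z([(475,523)],125,145,405,255,2.6),.024),onplane(C,z([(457,307)],125,145,405,255,2.6),.02),onplane(C,z([(469,441)],125,145,405,255,2.6),.024))
E
```

```text
[[ 0.6277  0.2169  0.008 ]
 [ 0.4221  0.1653  0.008 ]
 [ 0.4644 -0.0038  0.008 ]] 0.21193151712985894 0.1743709734791347
yaw 0.2456838914626784 0.24512052265981366
rack origin [0.5564 0.065  0.008 ]
[[0.5914 0.4717 0.012 ]
 [0.5986 0.3501 0.012 ]
 [0.3883 0.3365 0.012 ]
 [0.3813 0.4604 0.012 ]] [np.float64(0.21042740833563237), np.float64(0.12188009280774), np.float64(0.21073326287823094), np.float64(0.12409784954281608)] [0.4899 0.4047 0.012 ]
rod end/tip/joint [[0.4038 0.4337 0.024 ]] [[0.58   0.4432 0.02  ]] [[0.4685 0.4362 0.024 ]]
```

Rack origin is (0.556, 0.065) with yaw 0.2455, and tray centre is (0.490, 0.405) with yaw 0.06. The sizes agree with those given. Plugs appear in cores 0 and 1, and core 2 looks empty. Next I move over the rod handle.

```bash
cat >> h.py <<'E'
def go(p,yaw=None):
    s=state();q=s["tcp_rot"];M=R.from_quat([q[1],q[2],q[3],q[0]]).as_matrix();y0=np.arctan2(M[1,0],M[0,0])
    print("offset mm",np.round(M.T@(np.array(p)-s["position"])*1000,1),"" if yaw is None else "turn %.3f"%-((yaw-y0+np.pi)%(2*np.pi)-np.pi))
E
python3 -m handwheel '[{"offset":[-34,-6.4,0],"turn":0,"jaw":100},{"offset":[-34,-6.4,0],"turn":0,"jaw":100},{"offset":[-34,-6.4,0],"turn":0,"jaw":100},{"offset":[-34,-6.4,0],"turn":0,"jaw":100},{"offset":[-34,-6.4,0],"turn":0,"jaw":100},{"offset":[-34,-6.4,0],"turn":0,"jaw":100}]'
python3 -m handwheel '[{"offset":[0,0,0],"turn":0.124,"jaw":100},{"offset":[0,0,0],"turn":0.124,"jaw":100},{"offset":[0,0,0],"turn":0.124,"jaw":100},{"offset":[0,0,0],"turn":0.124,"jaw":100},{"offset":[0,0,0],"turn":0.124,"jaw":100},{"offset":[0,0,0],"turn":0.124,"jaw":100},{"offset":[0,0,0],"turn":0.124,"jaw":100},{"offset":[0,0,0],"turn":0.124,"jaw":100},{"offset":[0,0,0],"turn":0.124,"jaw":100},{"offset":[0,0,0],"turn":0.124,"jaw":100}]' >/dev/null
python3 -m handwheel '[{"offset":[0,0,0],"turn":0.124,"jaw":100},{"offset":[0,0,0],"turn":0.124,"jaw":100},{"offset":[0,0,0],"turn":0.124,"jaw":100},{"offset":[0,0,0],"turn":0.124,"jaw":100},{"offset":[0,0,0],"turn":0.124,"jaw":100},{"offset":[0,0,0],"turn":0.124,"jaw":100},{"offset":[0,0,0],"turn":0.124,"jaw":100},{"offset":[0,0,0],"turn":0.124,"jaw":100},{"offset":[0,0,0],"turn":0.124,"jaw":100},{"offset":[0,0,0],"turn":0.124,"jaw":100}]'
python3 -c "
from h import *
go([.441,.437,.1],.055)
s=state();im=read_camera('wrist');cv2.imwrite('pics/w1.png',im[:,:,::-1]);print(proj(cam('wrist',s),[[.441,.437,.028],[.404,.437,.028],[.469,.437,.028]]),s['time_s'],s['qpos'])"
```

```text
time_s: 0.65
position: [0.4425, 0.4356, 0.2304]
tcp_rot: [-0.0, 0.226, 0.974, -0.0]
contact_force: [0.5, 1.3, -0.1]
width: 0.094
grip_force: 0.0
time_s: 2.32
position: [0.4412, 0.4369, 0.2302]
tcp_rot: [0.0, 0.995, 0.1, -0.0]
contact_force: [-0.9, 0.6, 0.4]
width: 0.0938
grip_force: 0.0
offset mm [ -0.2  -0.2 130.2] turn 0.145
[[256.67860373 174.66514003]
 [251.26762499 200.66392705]
 [260.96993853 154.04604231]] 2.3167 [-1.24098061  0.45647277  0.556899    1.63947221 -0.26152467  1.12131959
 -1.98652767]
```

View pics/w1.png

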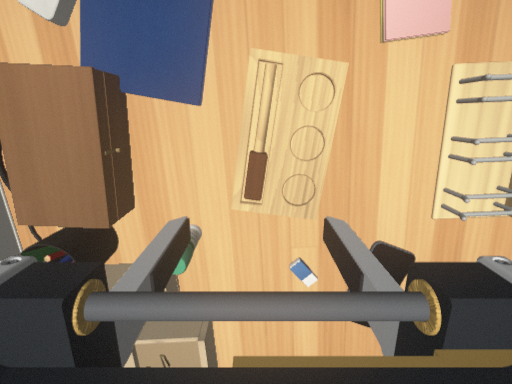

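The wrist view puts the handle at (256,177), within 2–3 px of the prediction. Next I descend and grip it.

```bash

python3 -m handwheel '[{"offset":[0,0,30],"turn":0.075,"jaw":60},{"offset":[0,0,35],"turn":0.07,"jaw":60},{"offset":[0,0,35],"turn":0,"jaw":60},{"offset":[0,0,35],"turn":0,"jaw":60},{"offset":[0,0,30],"turn":0,"jaw":60},{"offset":[0,0,15],"turn":0,"jaw":60},{"offset":[0,0,10],"turn":0,"jaw":60},{"offset":[0,0,0],"turn":0,"jaw":60}]'
python3 -m handwheel '[{"offset":[0,0,0],"turn":0,"jaw":0},{"offset":[0,0,0],"turn":0,"jaw":0},{"offset":[0,0,0],"turn":0,"jaw":0},{"offset":[0,0,0],"turn":0,"jaw":0},{"offset":[0,0,0],"turn":0,"jaw":0},{"offset":[0,0,0],"turn":0,"jaw":0},{"offset":[0,0,0],"turn":0,"jaw":0},{"offset":[0,0,0],"turn":0,"jaw":0}]' 45
```

```text
time_s: 3.03
position: [0.4411, 0.4365, 0.0393]
tcp_rot: [0.001, 1.0, 0.031, -0.001]
contact_force: [0.1, -0.1, -0.7]
width: 0.0567
grip_force: 0.0
time_s: 3.7
position: [0.4415, 0.4372, 0.0411]
tcp_rot: [-0.0, 1.0, 0.03, 0.0]
contact_force: [-2.0, 0.4, 7.1]
width: 0.0236
grip_force: 45.0
```

```bash

python3 -m handwheel '[{"offset":[0,0,-20],"turn":0,"jaw":0},{"offset":[0,0,-35],"turn":0,"jaw":0},{"offset":[0,0,-35],"turn":0,"jaw":0},{"offset":[0,0,-35],"turn":0,"jaw":0},{"offset":[0,0,-35],"turn":0,"jaw":0},{"offset":[0,30,-20],"turn":0,"jaw":0},{"offset":[0,40,0],"turn":0,"jaw":0},{"offset":[0,40,0],"turn":0,"jaw":0},{"offset":[0,40,0],"turn":0,"jaw":0},{"offset":[0,40,0],"turn":0,"jaw":0}]'
python3 -m handwheel '[{"offset":[0,40,0],"turn":0,"jaw":0},{"offset":[0,40,0],"turn":0,"jaw":0},{"offset":[0,40,0],"turn":0,"jaw":0},{"offset":[0,40,0],"turn":0,"jaw":0},{"offset":[0,40,0],"turn":0,"jaw":0},{"offset":[0,40,0],"turn":0,"jaw":0},{"offset":[0,40,0],"turn":0,"jaw":0},{"offset":[0,40,0],"turn":0,"jaw":0},{"offset":[0,40,0],"turn":0,"jaw":0},{"offset":[0,20,0],"turn":0,"jaw":0}]'
python3 -c "
from h import *
go([.537,-.154,.2],1.816)"
```

```text
time_s: 4.53
position: [0.4525, 0.2455, 0.2206]
tcp_rot: [-0.0, 1.0, 0.031, -0.0]
contact_force: [0.3, -0.8, -0.9]
width: 0.0235
grip_force: 45.0
time_s: 5.37
position: [0.4754, -0.1365, 0.221]
tcp_rot: [0.0, 1.0, 0.029, 0.0]
contact_force: [-0.4, -0.0, -2.1]
width: 0.0235
grip_force: 45.0
offset mm [60.5 21.  21. ] turn -1.759
```

```bash

python3 -m handwheel '[{"offset":[30,10,0],"turn":0,"jaw":0},{"offset":[30,11,0],"turn":0,"jaw":0},{"offset":[0,0,0],"turn":-0.11,"jaw":0},{"offset":[0,0,0],"turn":-0.11,"jaw":0},{"offset":[0,0,0],"turn":-0.11,"jaw":0},{"offset":[0,0,0],"turn":-0.11,"jaw":0},{"offset":[0,0,0],"turn":-0.11,"jaw":0},{"offset":[0,0,0],"turn":-0.11,"jaw":0},{"offset":[0,0,0],"turn":-0.11,"jaw":0},{"offset":[0,0,0],"turn":-0.11,"jaw":0}]' >/dev/null
python3 -m handwheel '[{"offset":[0,0,0],"turn":-0.11,"jaw":0},{"offset":[0,0,0],"turn":-0.11,"jaw":0},{"offset":[0,0,0],"turn":-0.11,"jaw":0},{"offset":[0,0,0],"turn":-0.11,"jaw":0},{"offset":[0,0,0],"turn":-0.11,"jaw":0},{"offset":[0,0,0],"turn":-0.11,"jaw":0},{"offset":[0,0,0],"turn":-0.11,"jaw":0},{"offset":[0,0,0],"turn":-0.11,"jaw":0},{"offset":[0,0,0],"turn":0,"jaw":0}]'
python3 -c "
from h import *
go([.537,-.154,.09],1.816)
im=read_camera('wrist');cv2.imwrite('pics/w2.png',im[:,:,::-1])"
```

```text
time_s: 6.95
position: [0.537, -0.1495, 0.2206]
tcp_rot: [0.0, 0.611, 0.791, 0.0]
contact_force: [0.5, 0.3, -1.0]
width: 0.0236
grip_force: 45.0
offset mm [ -4.4  -1.2 130.6] turn 0.010
```

View pics/w2.png

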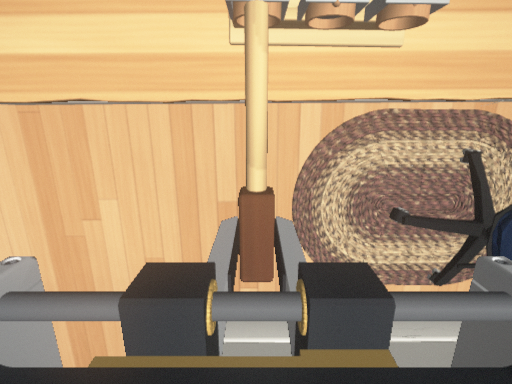

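The rod is held straight, with its shaft running along image column 257 and the core mouths visible at the top. Next I lower to the axis height and check with the side camera.

```bash

python3 -m handwheel '[{"offset":[-4.4,-1.2,30],"turn":0.01,"jaw":0},{"offset":[0,0,35],"turn":0,"jaw":0},{"offset":[0,0,35],"turn":0,"jaw":0},{"offset":[0,0,30.6],"turn":0,"jaw":0},{"offset":[0,0,0],"turn":0,"jaw":0}]'
python3 -c "
from h import *
go([.537,-.154,.09],1.816)
im=read_camera('side');a=cv2.resize(im[190:350,190:390],None,fx=4,fy=3.75,interpolation=cv2.INTER_CUBIC)
C=cam('side');u=np.array([.970,.243,0]);v=np.array([-.243,.970,0])
tip=np.array([.5371,-.1543,.065])+.138*v
print(proj(C,[tip,tip-.11*v,tip-.138*v,tip+.03*v,tip+.03*v+.072*u]))
cv2.imwrite('pics/s2.png',a[:,:,::-1])"
```

```text
time_s: 7.42
position: [0.5342, -0.1532, 0.085]
tcp_rot: [-0.003, 0.619, 0.785, -0.002]
contact_force: [-0.6, 0.2, -2.1]
width: 0.0233
grip_force: 45.0
offset mm [-1.5  2.5 -5. ] turn -0.009
[[250.75558643 284.42757248]
 [263.50843091 333.942512  ]
 [267.49520992 349.42181326]
 [247.90755588 273.36964255]
 [284.8248355  269.19955102]]
```

View pics/s2.png

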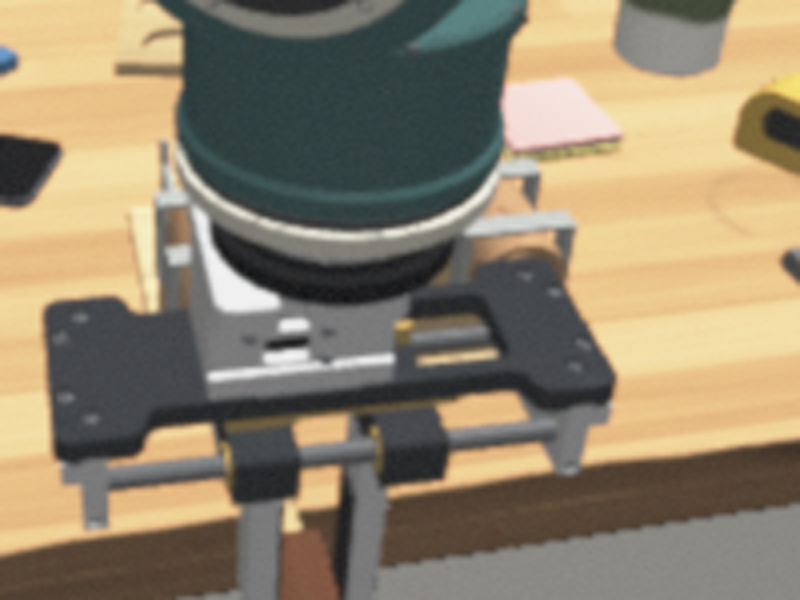

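```bash

python3 -m handwheel '[{"offset":[-1.5,2.5,-5],"turn":-0.009,"jaw":0},{"offset":[15,0,0],"turn":0,"jaw":0},{"offset":[10,0,0],"turn":0,"jaw":0},{"offset":[0,0,0],"turn":0,"jaw":0}]'
python3 -m handwheel '[{"offset":[5,0,0],"turn":0,"jaw":0},{"offset":[5,0,0],"turn":0,"jaw":0},{"offset":[5,0,0],"turn":0,"jaw":0},{"offset":[5,0,0],"turn":0,"jaw":0}]'
python3 -c "
from h import *
go([.537-.243*.03,-.154+.97*.03,.09],1.816)
im=read_camera('wrist');cv2.imwrite('pics/w3.png',im[:,:,::-1])"
```

```text
time_s: 7.8
position: [0.5346, -0.1285, 0.0968]
tcp_rot: [0.001, 0.613, 0.79, 0.001]
contact_force: [1.2, 0.3, -1.3]
width: 0.0238
grip_force: 45.0
time_s: 8.13
position: [0.5288, -0.1109, 0.0951]
tcp_rot: [0.0, 0.614, 0.789, 0.0]
contact_force: [-1.2, 0.3, -0.8]
width: 0.0233
grip_force: 45.0
offset mm [-13.8  -2.5   5.1] turn 0.004
```

View pics/w3.png

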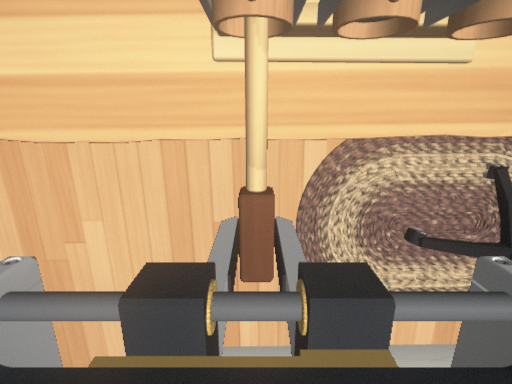

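The rod tip is entering core 0's mouth centrally (mouth columns 216–292, rod at 257), but it sits 5 mm high. I correct that and push.

```bash

python3 -m handwheel '[{"offset":[0,-2,5],"turn":0.004,"jaw":0},{"offset":[6,0,0],"turn":0,"jaw":0},{"offset":[6,0,0],"turn":0,"jaw":0},{"offset":[6,0,0],"turn":0,"jaw":0},{"offset":[0,0,0],"turn":0,"jaw":0}]'
python3 -m handwheel '[{"offset":[6,0,0],"turn":0,"jaw":0},{"offset":[6,0,0],"turn":0,"jaw":0},{"offset":[6,0,0],"turn":0,"jaw":0},{"offset":[6,0,0],"turn":0,"jaw":0},{"offset":[6,0,0],"turn":0,"jaw":0},{"offset":[0,0,0],"turn":0,"jaw":0}]'
python3 -c "
from h import *
go([.5093,-.0434,.09],1.816)"
```

```text
time_s: 8.6
position: [0.5223, -0.0936, 0.0898]
tcp_rot: [0.0, 0.615, 0.788, -0.0]
contact_force: [0.7, -0.0, -1.1]
width: 0.0234
grip_force: 45.0
time_s: 9.1
position: [0.515, -0.0635, 0.0898]
tcp_rot: [-0.0, 0.615, 0.789, 0.0]
contact_force: [-0.8, 0.8, -0.6]
width: 0.0234
grip_force: 45.0
offset mm [20.9 -0.6 -0.2] turn 0.001
```

```bash

python3 -m handwheel '[{"offset":[6,0,0],"turn":0,"jaw":0},{"offset":[6,0,0],"turn":0,"jaw":0},{"offset":[6,0,0],"turn":0,"jaw":0},{"offset":[3,0,0],"turn":0,"jaw":0}]'
python3 -c "
from h import *
w=read_camera('wrist');t=read_camera('top')
o=np.zeros((384,800,3),np.uint8);o[:,:400]=w[:,56:456];o[:,400:]=cv2.resize(t[95:235,230:376],(400,384),interpolation=cv2.INTER_CUBIC)
cv2.imwrite('pics/w4.png',o[:,:,::-1])"
```

```text
time_s: 9.43
position: [0.5099, -0.0437, 0.0898]
tcp_rot: [-0.0, 0.615, 0.788, 0.0]
contact_force: [-0.1, -0.6, -1.0]
width: 0.0232
grip_force: 45.0
```

View pics/w4.png

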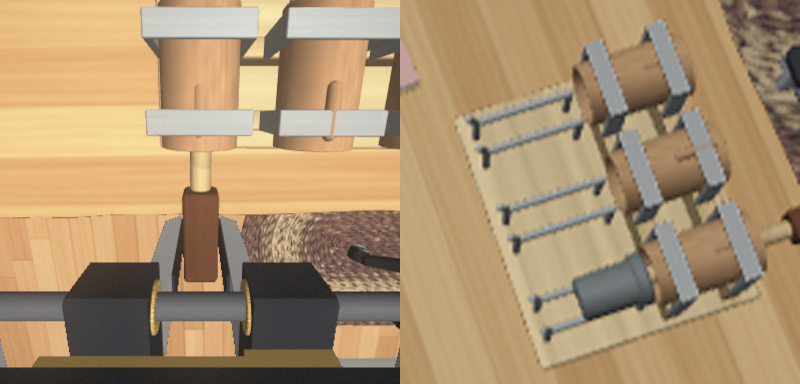

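Core 0's plug is out on the wires, with its flange at the mouth. I push a little further to clear it, then do core 1.

```bash

python3 -m handwheel '[{"offset":[4,0,0],"turn":0,"jaw":0},{"offset":[4,0,0],"turn":0,"jaw":0},{"offset":[0,0,0],"turn":0,"jaw":0},{"offset":[-20,0,0],"turn":0,"jaw":0},{"offset":[-35,0,0],"turn":0,"jaw":0},{"offset":[-35,0,0],"turn":0,"jaw":0},{"offset":[-26,0,0],"turn":0,"jaw":0},{"offset":[0,30,0],"turn":0,"jaw":0},{"offset":[0,30,0],"turn":0,"jaw":0},{"offset":[0,12,0],"turn":0,"jaw":0}]'
python3 -c "
from h import *
go([.5093+.0698,-.0434+.0175,.09],1.816)
w=read_camera('wrist');t=read_camera('top')
o=np.zeros((384,800,3),np.uint8);o[:,:400]=w[:,56:456];o[:,400:]=cv2.resize(t[95:235,230:376],(400,384),interpolation=cv2.INTER_CUBIC)
cv2.imwrite('pics/w5.png',o[:,:,::-1])"
```

```text
time_s: 10.37
position: [0.6091, -0.1311, 0.0898]
tcp_rot: [0.0, 0.615, 0.788, 0.001]
contact_force: [-0.8, 1.0, -1.0]
width: 0.0234
grip_force: 45.0
offset mm [109.3  -3.5  -0.2] turn 0.001
```

View pics/w5.png

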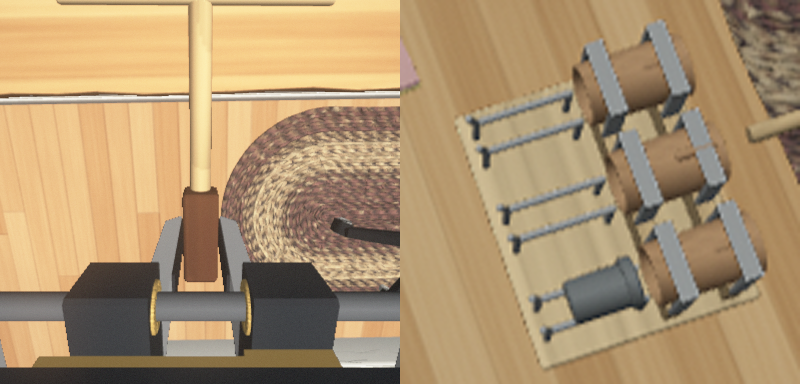

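Plug 0 lies free on its wires. Now core 1.

```bash

python3 -m handwheel '[{"offset":[15,-3,0],"turn":0,"jaw":0},{"offset":[10,0,0],"turn":0,"jaw":0},{"offset":[8,0,0],"turn":0,"jaw":0},{"offset":[6,0,0],"turn":0,"jaw":0},{"offset":[6,0,0],"turn":0,"jaw":0},{"offset":[6,0,0],"turn":0,"jaw":0},{"offset":[6,0,0],"turn":0,"jaw":0},{"offset":[6,0,0],"turn":0,"jaw":0},{"offset":[6,0,0],"turn":0,"jaw":0},{"offset":[6,0,0],"turn":0,"jaw":0}]'
python3 -m handwheel '[{"offset":[6,0,0],"turn":0,"jaw":0},{"offset":[6,0,0],"turn":0,"jaw":0},{"offset":[6,0,0],"turn":0,"jaw":0},{"offset":[6,0,0],"turn":0,"jaw":0},{"offset":[6,0,0],"turn":0,"jaw":0},{"offset":[5,0,0],"turn":0,"jaw":0},{"offset":[4,0,0],"turn":0,"jaw":0},{"offset":[3,0,0],"turn":0,"jaw":0},{"offset":[0,0,0],"turn":0,"jaw":0}]'
python3 -c "
from h import *
go([.5093+.0698-.243*.008,-.0434+.0175+.0078,.09],1.816)"
python3 -m handwheel '[{"offset":[-20,0,0],"turn":0,"jaw":0},{"offset":[-35,0,0],"turn":0,"jaw":0},{"offset":[-35,0,0],"turn":0,"jaw":0},{"offset":[-26,0,0],"turn":0,"jaw":0},{"offset":[0,0,0],"turn":0,"jaw":0}]'
python3 -c "
from h import *
t=read_camera('top');s=read_camera('side')
o=np.zeros((384,800,3),np.uint8);o[:,:400]=cv2.resize(t[140:270,120:240],(400,384));o[:,400:]=cv2.resize(t[95:235,230:376],(400,384),interpolation=cv2.INTER_CUBIC)
cv2.imwrite('pics/w6.png',o[:,:,::-1]);cv2.imwrite('pics/top6.png',t[:,:,::-1])"
```

```text
time_s: 11.3
position: [0.5848, -0.0594, 0.0901]
tcp_rot: [0.0, 0.615, 0.788, 0.0]
contact_force: [0.1, -0.5, -0.8]
width: 0.0234
grip_force: 45.0
time_s: 12.05
position: [0.5747, -0.0185, 0.0898]
tcp_rot: [-0.0, 0.615, 0.788, 0.0]
contact_force: [-0.7, 0.0, -1.4]
width: 0.0235
grip_force: 45.0
offset mm [-0.2  2.4 -0.2] turn 0.000
time_s: 12.47
position: [0.6031, -0.1385, 0.0902]
tcp_rot: [0.001, 0.618, 0.786, -0.001]
contact_force: [-0.6, -1.4, -1.4]
width: 0.0234
grip_force: 45.0
```

View pics/w6.png

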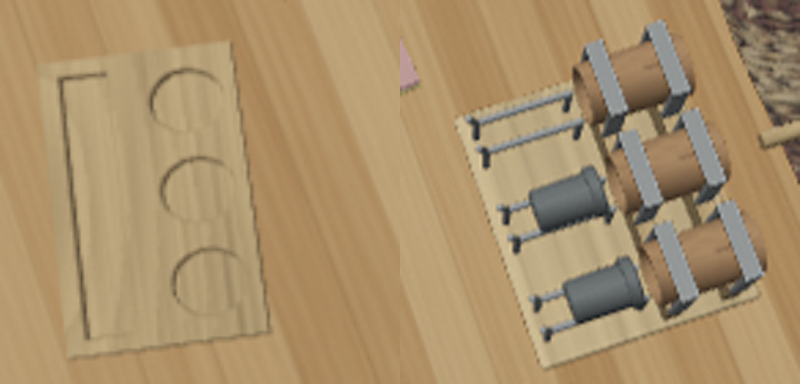

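Both plugs are out and the tray hasn't moved. A pass through core 2 will confirm that it's empty.

```bash

python3 -m handwheel '[{"offset":[0,35,0],"turn":0,"jaw":0},{"offset":[0,37,0],"turn":0,"jaw":0},{"offset":[20,1.5,0],"turn":0,"jaw":0},{"offset":[20,0,0],"turn":0,"jaw":0},{"offset":[10,0,0],"turn":0,"jaw":0},{"offset":[10,0,0],"turn":0,"jaw":0},{"offset":[10,0,0],"turn":0,"jaw":0},{"offset":[10,0,0],"turn":0,"jaw":0},{"offset":[10,0,0],"turn":0,"jaw":0},{"offset":[10,0,0],"turn":0,"jaw":0}]'
python3 -m handwheel '[{"offset":[8,0,0],"turn":0,"jaw":0},{"offset":[8,0,0],"turn":0,"jaw":0},{"offset":[0,0,0],"turn":0,"jaw":0},{"offset":[-20,0,0],"turn":0,"jaw":0},{"offset":[-35,0,0],"turn":0,"jaw":0},{"offset":[-35,0,0],"turn":0,"jaw":0},{"offset":[-26,0,-10],"turn":0,"jaw":0},{"offset":[0,0,-35],"turn":0,"jaw":0},{"offset":[0,0,-35],"turn":0,"jaw":0},{"offset":[0,0,-35],"turn":0,"jaw":0}]'
python3 -c "
from h import *
t=read_camera('top')[95:235,230:376];a=t[20:75,30:70].astype(int);print(a.shape)
g=(abs(t.astype(int)-[70,75,80]).max(2)<22).astype(np.uint8);n,l,s,c=cv2.connectedComponentsWithStats(g);print([(s[i].tolist(),c[i]) for i in range(1,n) if s[i,4]>80])
s=state();print(s['qpos'])
go([.470,.10,.22],.06)"
```

```text
time_s: 13.4
position: [0.6498, -0.0164, 0.0901]
tcp_rot: [0.0, 0.616, 0.788, 0.0]
contact_force: [-0.3, 1.3, -1.3]
width: 0.0238
grip_force: 45.0
time_s: 14.23
position: [0.6739, -0.1153, 0.206]
tcp_rot: [-0.0, 0.616, 0.788, -0.001]
contact_force: [0.7, 0.3, -0.7]
width: 0.0232
grip_force: 45.0
(55, 40, 3)
[([47, 70, 31, 16, 130], array([62.07692308, 76.83846154])), ([60, 103, 30, 15, 126], array([ 75.02380952, 110.00793651]))]
[-0.16813448  0.5698495   0.43511354  1.47933727 -0.25323097  1.14010928
  0.554352  ]
offset mm [ 259.1 -148.3   -8.1] turn 1.754
```

Only the two plugs are on the wires, so core 2 is empty. Now I return the rod.

```bash

python3 -m handwheel '[{"offset":[0,0,0],"turn":0.11,"jaw":0},{"offset":[0,0,0],"turn":0.11,"jaw":0},{"offset":[0,0,0],"turn":0.11,"jaw":0},{"offset":[0,0,0],"turn":0.11,"jaw":0},{"offset":[0,0,0],"turn":0.11,"jaw":0},{"offset":[0,0,0],"turn":0.11,"jaw":0},{"offset":[0,0,0],"turn":0.11,"jaw":0},{"offset":[0,0,0],"turn":0.11,"jaw":0}]' >/dev/null
python3 -m handwheel '[{"offset":[0,0,0],"turn":0.11,"jaw":0},{"offset":[0,0,0],"turn":0.11,"jaw":0},{"offset":[0,0,0],"turn":0.11,"jaw":0},{"offset":[0,0,0],"turn":0.11,"jaw":0},{"offset":[0,0,0],"turn":0.11,"jaw":0},{"offset":[0,0,0],"turn":0.11,"jaw":0},{"offset":[0,0,0],"turn":0.11,"jaw":0},{"offset":[0,0,0],"turn":0.1,"jaw":0},{"offset":[0,0,0],"turn":0,"jaw":0}]'
python3 -c "
from h import *
go([.4415,.4375,.2],.06)"
```

```text
time_s: 15.7
position: [0.6743, -0.1142, 0.2046]
tcp_rot: [0.0, 1.0, 0.03, -0.0]
contact_force: [-0.6, 0.2, -1.4]
width: 0.0238
grip_force: 45.0
offset mm [-199.1 -564.8    4.3] turn 0.000
```

```bash

python3 -m handwheel '[{"offset":[-10,-28.2,0],"turn":0,"jaw":0},{"offset":[-10,-28.2,0],"turn":0,"jaw":0},{"offset":[-10,-28.2,0],"turn":0,"jaw":0},{"offset":[-10,-28.2,0],"turn":0,"jaw":0},{"offset":[-10,-28.2,0],"turn":0,"jaw":0},{"offset":[-10,-28.2,0],"turn":0,"jaw":0},{"offset":[-10,-28.2,0],"turn":0,"jaw":0},{"offset":[-10,-28.2,0],"turn":0,"jaw":0},{"offset":[-10,-28.2,0],"turn":0,"jaw":0},{"offset":[-10,-28.2,0],"turn":0,"jaw":0}]' >/dev/null
python3 -m handwheel '[{"offset":[-10,-28.2,0],"turn":0,"jaw":0},{"offset":[-10,-28.2,0],"turn":0,"jaw":0},{"offset":[-10,-28.2,0],"turn":0,"jaw":0},{"offset":[-10,-28.2,0],"turn":0,"jaw":0},{"offset":[-10,-28.2,0],"turn":0,"jaw":0},{"offset":[-10,-28.2,0],"turn":0,"jaw":0},{"offset":[-10,-28.2,0],"turn":0,"jaw":0},{"offset":[-10,-28.2,0],"turn":0,"jaw":0},{"offset":[-10,-28.2,0],"turn":0,"jaw":0},{"offset":[-9,-29,0],"turn":0,"jaw":0}]' 
python3 -c "
from h import *
s=state();w=read_camera('wrist');cv2.imwrite('pics/w7.png',w[:,:,::-1])
go([.4415,.4375,.06],.06)
print(s['position'],proj(cam('wrist',s),[[.5914,.4717,.012],[.5986,.3501,.012],[.3883,.3365,.012],[.3813,.4604,.012]]))"
```

```text
time_s: 17.37
position: [0.4379, 0.4376, 0.2049]
tcp_rot: [-0.0, 0.999, 0.035, 0.0]
contact_force: [-0.1, 0.3, -1.4]
width: 0.0233
grip_force: 45.0
offset mm [  6.5   7.2 144.3] turn 0.016
[0.43790526 0.43764476 0.20491365] [[236.73728297  43.2141362 ]
 [343.18899369  44.54323413]
 [329.00780093 216.98261002]
 [237.12557002 215.78436982]]
```

View pics/w7.png

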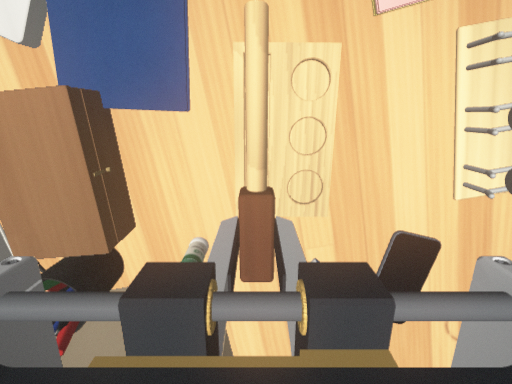

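The tray corners match the prediction, so it's unmoved. Next I settle and descend.

```bash

python3 -m handwheel '[{"offset":[0,0,35],"turn":0,"jaw":0},{"offset":[0,0,35],"turn":0,"jaw":0},{"offset":[0,0,35],"turn":0,"jaw":0},{"offset":[0,0,10],"turn":0,"jaw":0},{"offset":[0,0,0],"turn":0,"jaw":0},{"offset":[0,0,0],"turn":0,"jaw":0}]' 
python3 -c "
from h import *
go([.4415,.4375,.06],.06)"
```

```text
time_s: 17.92
position: [0.4394, 0.4364, 0.091]
tcp_rot: [-0.0, 0.999, 0.033, 0.0]
contact_force: [0.7, -0.3, 0.2]
width: 0.0236
grip_force: 45.0
offset mm [ 2.1 -1.  31. ] turn 0.007
```

```bash

python3 -m handwheel '[{"offset":[2,-1,15],"turn":0.007,"jaw":0},{"offset":[0,0,15],"turn":0,"jaw":0},{"offset":[0,0,0],"turn":0,"jaw":0},{"offset":[0,0,8],"turn":0,"jaw":0},{"offset":[0,0,8],"turn":0,"jaw":0},{"offset":[0,0,2],"turn":0,"jaw":0},{"offset":[0,0,0],"turn":0,"jaw":0},{"offset":[0,0,0],"turn":0,"jaw":0}]' 
```

```text
time_s: 18.58
position: [0.4406, 0.4376, 0.0418]
tcp_rot: [0.0, 1.0, 0.029, 0.0]
contact_force: [-0.1, -0.2, -1.9]
width: 0.0235
grip_force: 45.0
```

```bash

python3 -m handwheel '[{"offset":[0,0,0],"turn":0,"jaw":50},{"offset":[0,0,0],"turn":0,"jaw":60},{"offset":[0,0,0],"turn":0,"jaw":60},{"offset":[0,0,-15],"turn":0,"jaw":60},{"offset":[0,0,-35],"turn":0,"jaw":60},{"offset":[0,0,-35],"turn":0,"jaw":60},{"offset":[0,0,-35],"turn":0,"jaw":60},{"offset":[0,35,-30],"turn":0,"jaw":60},{"offset":[0,40,0],"turn":0,"jaw":60},{"offset":[0,40,0],"turn":0,"jaw":60}]' 
python3 -m handwheel '[{"offset":[0,40,0],"turn":0,"jaw":60},{"offset":[0,40,0],"turn":0,"jaw":60},{"offset":[0,40,0],"turn":0,"jaw":60},{"offset":[0,40,0],"turn":0,"jaw":60},{"offset":[0,20,0],"turn":0,"jaw":60}]' 
cat > look.py <<'E'
from h import *
np.set_printoptions(precision=4,suppress=True)
C=cam("top");t=read_camera('top');cv2.imwrite('pics/topL.png',t[:,:,::-1])
o=np.array([.5564,.065]);u=np.array([.970,.243]);v=np.array([-.243,.970])
g=(abs(t.astype(int)-[70,75,80]).max(2)<25).astype(np.uint8);g[:95]=0;g[235:]=0;g[:,:230]=0;g[:,376:]=0
n,l,s,c=cv2.connectedComponentsWithStats(cv2.morphologyEx(g,cv2.MORPH_OPEN,np.ones((5,5),np.uint8)))
for i in range(1,n):
    if s[i,4]<80: continue
    ys,xs=np.where(l==i);P=onplane(C,np.c_[xs,ys],.075)[:,:2]-o
    X=P@u;Y=P@v;print("blob",s[i],"rack x",np.percentile(X,[2,50,98]),"y",np.percentile(Y,[1,50,99]))
E
python3 look.py; python3 -c "
from h import *
go([.4635,.1397,.2],1.816)"
```

```text
time_s: 19.42
position: [0.4475, 0.3254, 0.1913]
tcp_rot: [-0.001, 1.0, 0.03, 0.001]
contact_force: [-0.1, -1.6, 0.1]
width: 0.056
grip_force: 0.0
time_s: 19.83
position: [0.4576, 0.142, 0.19]
tcp_rot: [-0.001, 1.0, 0.027, 0.0]
contact_force: [-0.2, -0.5, 0.9]
width: 0.0565
grip_force: 0.0
blob [272 102  14  44 403] rack x [0.0487 0.0926 0.1355] y [0.0584 0.0739 0.0873]
blob [ 248  161   36   45 1178] rack x [-0.0534 -0.0156  0.0273] y [0.1052 0.1397 0.1718]
blob [300 183  22  52 687] rack x [-0.1414 -0.0939 -0.044 ] y [0.0592 0.0747 0.0898]
blob [278 197  13   8  93] rack x [-0.0685 -0.0615 -0.0534] y [0.1045 0.1165 0.1289]
offset mm [ 5.6  0.6 -9.8] turn -1.764
```

```bash
sed -i "s/t=read_camera('top');.*/t=cv2.imread('pics\/top6.png')[:,:,::-1]/" look.py; python3 look.py
python3 -m handwheel '[{"offset":[0,0,0],"turn":-0.11,"jaw":60},{"offset":[0,0,0],"turn":-0.11,"jaw":60},{"offset":[0,0,0],"turn":-0.11,"jaw":60},{"offset":[0,0,0],"turn":-0.11,"jaw":60},{"offset":[0,0,0],"turn":-0.11,"jaw":60},{"offset":[0,0,0],"turn":-0.11,"jaw":60},{"offset":[0,0,0],"turn":-0.11,"jaw":60},{"offset":[0,0,0],"turn":-0.11,"jaw":60}]' >/dev/null
python3 -m handwheel '[{"offset":[0,0,0],"turn":-0.11,"jaw":60},{"offset":[0,0,0],"turn":-0.11,"jaw":60},{"offset":[0,0,0],"turn":-0.11,"jaw":60},{"offset":[0,0,0],"turn":-0.11,"jaw":60},{"offset":[0,0,0],"turn":-0.11,"jaw":60},{"offset":[0,0,0],"turn":-0.11,"jaw":60},{"offset":[0,0,0],"turn":-0.11,"jaw":60},{"offset":[0,0,0],"turn":-0.11,"jaw":60},{"offset":[0,0,0],"turn":0,"jaw":60}]'
python3 -c "
from h import *
go([.4635,.1397,.068],1.816)
s=state();w=read_camera('wrist');cv2.imwrite('pics/w8.png',w[:,:,::-1])
o=np.array([.5564,.065,0]);u=np.array([.970,.243,0]);v=np.array([-.243,.970,0])
print(proj(cam('wrist',s),[o-.072*u+y*v+[0,0,.08] for y in(.052,.095,.104)]))"
```

```text
time_s: 21.3
position: [0.4579, 0.1463, 0.1899]
tcp_rot: [0.0, 0.612, 0.791, 0.0]
contact_force: [-0.2, 0.2, 0.3]
width: 0.0569
grip_force: 0.0
offset mm [ -7.8   3.7 121.9] turn 0.008
[[258.97155592 241.01942003]
 [259.43586554 202.23471852]
 [259.53796538 193.70611702]]
```

View pics/w8.png

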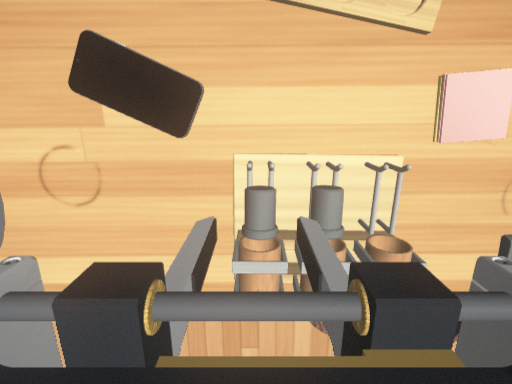

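The wrist view shows plug 0 centred at column 260, with its nose at row 187 and flange at row 238, within a few mm of the prediction. Next I grip it lightly near the nose.

```bash

python3 -m handwheel '[{"offset":[-6,3.7,30],"turn":0.008,"jaw":56},{"offset":[0,0,30],"turn":0,"jaw":56},{"offset":[0,0,30],"turn":0,"jaw":56},{"offset":[0,0,20],"turn":0,"jaw":56},{"offset":[0,0,12],"turn":0,"jaw":56},{"offset":[0,0,0],"turn":0,"jaw":56},{"offset":[0,0,0],"turn":0,"jaw":56}]'
python3 -m handwheel '[{"offset":[0,0,0],"turn":0,"jaw":0},{"offset":[0,0,0],"turn":0,"jaw":0},{"offset":[0,0,0],"turn":0,"jaw":0},{"offset":[0,0,0],"turn":0,"jaw":0},{"offset":[0,0,0],"turn":0,"jaw":0},{"offset":[0,0,0],"turn":0,"jaw":0}]' 4
python3 -m handwheel '[{"offset":[0,0,-10],"turn":0,"jaw":0},{"offset":[0,0,-10],"turn":0,"jaw":0},{"offset":[0,0,-15],"turn":0,"jaw":0},{"offset":[0,0,-20],"turn":0,"jaw":0},{"offset":[0,0,-20],"turn":0,"jaw":0},{"offset":[0,0,-20],"turn":0,"jaw":0},{"offset":[0,0,0],"turn":0,"jaw":0},{"offset":[0,0,0],"turn":0,"jaw":0}]'
python3 -c "
from h import *
w=read_camera('wrist');t=read_camera('side')
o=np.zeros((384,800,3),np.uint8);o[:,:400]=w[:,56:456];o[:,400:]=cv2.resize(t[110:302,160:360],(400,384),interpolation=cv2.INTER_CUBIC)
cv2.imwrite('pics/w9.png',o[:,:,::-1])"
```

```text
time_s: 21.93
position: [0.463, 0.1415, 0.0676]
tcp_rot: [0.0, 0.618, 0.786, -0.0]
contact_force: [0.3, 0.2, 0.4]
width: 0.0525
grip_force: 0.0
time_s: 22.43
position: [0.4631, 0.1419, 0.0675]
tcp_rot: [0.0, 0.617, 0.787, 0.001]
contact_force: [-0.6, 1.6, 6.6]
width: 0.0338
grip_force: 4.0
time_s: 23.1
position: [0.4631, 0.1419, 0.1633]
tcp_rot: [0.0, 0.617, 0.787, 0.001]
contact_force: [-0.4, 0.3, -0.1]
width: 0.0339
grip_force: 4.0
```

View pics/w9.png

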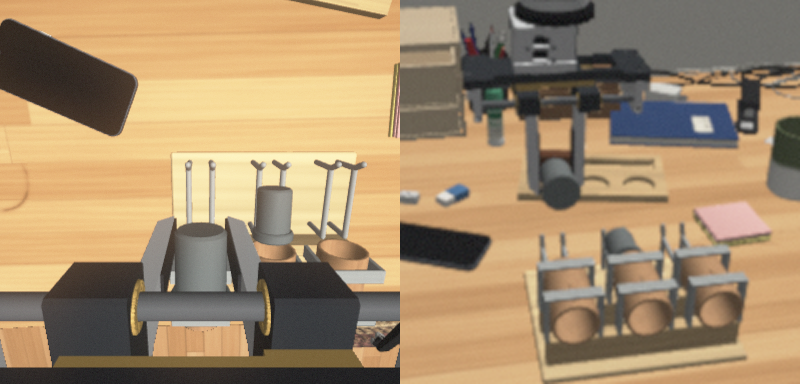

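Plug 0 is held at 4 N and looks level. I'll drop the grip to 3 N and use vertical jerks (hard at the bottom, soft at the top) so the heavy flange swings down. I measure the swing numerically in the side camera.

```bash

cat > tilt.py <<'E'
from h import *
import sys
L=float(sys.argv[1]) if len(sys.argv)>1 else .043
s=state();p=s["position"];v=np.array([-.243,.970,0]);g=p-[0,0,.006];C=cam("side")
t=read_camera("side")
c0=proj(C,[g])[0];h=cv2.cvtColor(t,cv2.COLOR_RGB2HSV)
x=int(round(c0[0]));print("time",s["time_s"],"pos",p,"w",s["width"],"grip px",c0)
for d in(0,30,60,90):
    a=np.radians(d);ax=np.array([*(np.cos(a)*v[:2]),np.sin(a)]);up=np.array([*(-np.sin(a)*v[:2]),np.cos(a)])
    f=g-L*ax;print(d,"flange centre px",proj(C,[f])[0].round(1),"edge rows",proj(C,[f-.02*up,f+.02*up])[:,1].round(1))
r0=int(c0[1])-12
for r in range(r0,r0+50,1):
    row=t[r].astype(int);m=(row.max(1)-row.min(1)<32)&(row.max(1)<135)
    i=x
    if not m[i-3:i+4].any(): print(r,"-",end=" ");continue
    seg=np.where(m[x-25:x+26])[0]+x-25;print(r,seg.min(),seg.max(),t[r,x].tolist(),end=" | ")
E
python3 tilt.py
python3 -m handwheel '[{"offset":[0,0,-10],"turn":0,"jaw":0},{"offset":[0,0,-20],"turn":0,"jaw":0},{"offset":[0,0,-20],"turn":0,"jaw":0},{"offset":[0,0,-10],"turn":0,"jaw":0},{"offset":[0,0,10],"turn":0,"jaw":0},{"offset":[0,0,25],"turn":0,"jaw":0},{"offset":[0,0,41],"turn":0,"jaw":0},{"offset":[0,0,-41],"turn":0,"jaw":0},{"offset":[0,0,-25],"turn":0,"jaw":0},{"offset":[0,0,-10],"turn":0,"jaw":0}]' 3
python3 -m handwheel '[{"offset":[0,0,10],"turn":0,"jaw":0},{"offset":[0,0,25],"turn":0,"jaw":0},{"offset":[0,0,41],"turn":0,"jaw":0},{"offset":[0,0,-41],"turn":0,"jaw":0},{"offset":[0,0,-25],"turn":0,"jaw":0},{"offset":[0,0,-10],"turn":0,"jaw":0},{"offset":[0,0,20],"turn":0,"jaw":0},{"offset":[0,0,20],"turn":0,"jaw":0},{"offset":[0,0,0],"turn":0,"jaw":0},{"offset":[0,0,0],"turn":0,"jaw":0}]'
python3 tilt.py
```

```text
time 23.2 pos [0.46240736 0.14160405 0.16184782] w 0.033877291750234684 grip px [236.87114143 196.34606848]
0 flange centre px [240.  206.7] edge rows [215.3 198. ]
30 flange centre px [239.6 214.4] edge rows [218.9 209.6]
60 flange centre px [238.4 216.8] edge rows [216.5 217.2]
90 flange centre px [236.9 213.8] edge rows [209.1 218.8]
184 - 185 - 186 - 187 - 188 224 251 [81, 61, 50] | 189 224 251 [95, 93, 91] | 190 224 252 [113, 116, 115] | 191 224 252 [117, 121, 119] | 192 224 251 [115, 119, 118] | 193 224 251 [115, 120, 118] | 194 224 251 [111, 117, 116] | 195 224 251 [113, 115, 115] | 196 224 251 [110, 113, 111] | 197 224 251 [103, 107, 105] | 198 224 251 [91, 96, 94] | 199 224 252 [73, 76, 74] | 200 224 251 [60, 62, 61] | 201 224 251 [59, 63, 61] | 202 224 250 [59, 58, 58] | 203 225 249 [57, 59, 59] | 204 225 249 [58, 61, 60] | 205 226 249 [56, 59, 59] | 206 227 249 [57, 60, 58] | 207 227 249 [56, 59, 58] | 208 228 250 [58, 61, 60] | 209 230 250 [58, 61, 60] | 210 232 248 [60, 61, 60] | 211 233 247 [56, 59, 59] | 212 234 246 [58, 59, 60] | 213 235 245 [62, 63, 61] | 214 237 242
[... 993 characters left out ...]
, 99] | 191 224 252 [77, 79, 77] | 192 224 251 [61, 63, 63] | 193 224 250 [55, 56, 56] | 194 224 250 [58, 60, 59] | 195 224 249 [60, 62, 61] | 196 225 248 [56, 59, 57] | 197 226 247 [57, 61, 59] | 198 227 245 [60, 63, 63] | 199 228 245 [59, 61, 60] | 200 230 244 [56, 58, 57] | 201 230 245 [60, 62, 60] | 202 230 245 [57, 61, 59] | 203 230 245 [59, 60, 61] | 204 230 245 [59, 61, 60] | 205 230 245 [59, 61, 59] | 206 230 245 [59, 60, 60] | 207 229 246 [59, 61, 60] | 208 228 247 [61, 63, 62] | 209 228 247 [77, 78, 78] | 210 229 246 [83, 85, 86] | 211 230 245 [70, 73, 73] | 212 231 244 [58, 61, 60] | 213 233 241 [77, 69, 64] | 214 - 215 - 216 - 217 - 218 - 219 - 220 - 221 - 222 - 223 - 224 - 225 -
```

It has swung to nearly upright: the narrow body covers columns 230–245, with the flange rim below it at columns 228–247 and rows 208–213. I tighten the grip and carry it over the tray's far pocket.

```bash

python3 -m handwheel '[{"offset":[0,0,0],"turn":0,"jaw":0},{"offset":[0,0,0],"turn":0,"jaw":0},{"offset":[0,0,0],"turn":0,"jaw":0}]' 15
python3 -c "
from h import *
go([.5577,.3791,.18],1.816)
w=read_camera('wrist');cv2.imwrite('pics/w10.png',w[:,:,::-1])
for r in range(150,345,3): print(r,w[r,257].tolist(),end=' ')
print()
for r in range(200,300,10):
    print(r,[w[r,c].tolist()[0] for c in range(190,325,5)])"
```

```text
time_s: 25.22
position: [0.463, 0.1418, 0.1826]
tcp_rot: [0.0, 0.617, 0.787, 0.001]
contact_force: [0.1, -0.2, -0.5]
width: 0.0339
grip_force: 15.0
offset mm [208.  148.4   2.8] turn -0.005
150 [241, 220, 158] 153 [253, 242, 191] 156 [249, 233, 179] 159 [246, 226, 169] 162 [248, 230, 175] 165 [250, 234, 181] 168 [250, 234, 181] 171 [251, 238, 185] 174 [250, 235, 180] 177 [249, 232, 177] 180 [249, 232, 178] 183 [247, 229, 174] 186 [247, 231, 177] 189 [250, 235, 180] 192 [250, 236, 183] 195 [248, 231, 177] 198 [247, 229, 175] 201 [243, 223, 167] 204 [136, 131, 121] 207 [133, 127, 119] 210 [94, 83, 74] 213 [95, 88, 77] 216 [94, 86, 77] 219 [130, 126, 120] 222 [145, 144, 139] 225 [152, 153, 147] 228 [153, 153, 148] 231 [152, 155, 149] 234 [150, 152, 147] 237 [151, 154, 149] 240 [149, 150, 147] 243 [145, 148, 144] 246 [146, 149, 145] 249 [147, 150, 146] 252 [144, 146, 142] 255 [145, 148, 145] 258 [142, 146, 142] 261 [143, 145, 142] 264 [142, 146, 144] 267 [143, 147, 143] 270 [180, 182, 176] 273 [212, 167, 128] 276 [223, 174, 126] 279 [222, 172, 125] 282 [225, 178, 128] 285 [225, 177, 127]
[... 1031 characters left out ...]
, 144, 143, 216, 225, 218]
250 [237, 237, 229, 146, 145, 146, 146, 69, 73, 143, 145, 143, 147, 146, 145, 145, 143, 146, 133, 53, 66, 140, 142, 142, 141, 160, 174]
260 [243, 243, 145, 143, 145, 141, 66, 62, 157, 151, 142, 146, 143, 147, 139, 144, 144, 124, 162, 51, 55, 144, 140, 137, 141, 146, 170]
270 [61, 64, 139, 143, 142, 143, 61, 56, 197, 200, 198, 196, 199, 181, 188, 196, 197, 198, 196, 169, 51, 57, 139, 137, 137, 49, 53]
280 [55, 112, 106, 141, 142, 145, 55, 153, 245, 111, 144, 176, 204, 218, 218, 227, 215, 193, 129, 239, 48, 71, 138, 141, 143, 93, 59]
290 [145, 138, 149, 138, 139, 149, 59, 226, 213, 124, 149, 176, 204, 185, 220, 223, 217, 187, 113, 229, 72, 69, 95, 138, 136, 102, 107]
```

The nose face is a near-full circle at (257,244) and the flange rim shows at row 203, so the lean is about 14°. I'll set the plug on open desk, where it will rock upright when released, and regrip it squarely.

```bash

python3 -m handwheel '[{"offset":[20,10,0],"turn":0,"jaw":0},{"offset":[27,13,0],"turn":0,"jaw":0},{"offset":[30,14,0],"turn":0,"jaw":0},{"offset":[27,13,0],"turn":0,"jaw":0},{"offset":[18,9,20],"turn":0,"jaw":0},{"offset":[0,0,35],"turn":0,"jaw":0},{"offset":[0,0,35],"turn":0,"jaw":0},{"offset":[0,0,18],"turn":0,"jaw":0},{"offset":[0,0,6],"turn":0,"jaw":0},{"offset":[0,0,0],"turn":0,"jaw":0}]'
python3 -m handwheel '[{"offset":[0,0,3],"turn":0,"jaw":0},{"offset":[0,0,3],"turn":0,"jaw":0},{"offset":[0,0,0],"turn":0,"jaw":0}]'
python3 tilt.py .048
```

```text
time_s: 26.1
position: [0.4907, 0.2738, 0.0671]
tcp_rot: [-0.0, 0.617, 0.787, -0.001]
contact_force: [-0.2, 0.4, -0.8]
width: 0.0336
grip_force: 15.0
time_s: 26.35
position: [0.4915, 0.2745, 0.0627]
tcp_rot: [0.0, 0.617, 0.787, 0.001]
contact_force: [-0.8, 0.7, -1.0]
width: 0.0337
grip_force: 15.0
time 26.35 pos [0.49145467 0.27446686 0.06274054] w 0.033662089708529776 grip px [253.51830431 205.60812069]
0 flange centre px [257.2 215.5] edge rows [222.3 208.5]
30 flange centre px [256.4 222.3] edge rows [225.9 218.6]
60 flange centre px [254.9 224.3] edge rows [223.9 224.8]
90 flange centre px [253.2 221.3] edge rows [217.3 225.5]
193 - 194 - 195 - 196 - 197 - 198 - 199 - 200 - 201 - 202 - 203 - 204 243 265 [126, 127, 122] | 205 243 265 [119, 123, 122] | 206 243 265 [119, 123, 122] | 207 243 265 [107, 111, 110] | 208 242 266 [90, 91, 91] | 209 242 266 [68, 70, 69] | 210 243 265 [62, 62, 61] | 211 244 264 [58, 61, 60] | 212 245 262 [58, 59, 59] | 213 246 260 [60, 60, 59] | 214 247 259 [60, 62, 61] | 215 248 259 [62, 64, 63] | 216 248 259 [63, 64, 63] | 217 249 259 [59, 61, 61] | 218 249 259 [61, 63, 63] | 219 249 260 [60, 62, 59] | 220 248 260 [61, 63, 63] | 221 247 261 [60, 62, 61] | 222 247 261 [68, 72, 71] | 223 248 261 [79, 82, 81] | 224 248 271 [75, 78, 78] | 225 250 272 [67, 65, 63] | 226 - 227 - 228 - 229 - 230 - 231 - 232 - 233 - 234 - 235 - 236 - 237 - 238 - 239 - 240 - 241 - 242 -
```

```bash

python3 -m handwheel '[{"offset":[0,0,2.5],"turn":0,"jaw":0},{"offset":[0,0,2.5],"turn":0,"jaw":0},{"offset":[0,0,0],"turn":0,"jaw":0}]'
python3 -m handwheel '[{"offset":[0,0,1.5],"turn":0,"jaw":0},{"offset":[0,0,1.5],"turn":0,"jaw":0},{"offset":[0,0,0],"turn":0,"jaw":0}]' 5
```

```text
time_s: 26.65
position: [0.491, 0.2742, 0.0568]
tcp_rot: [-0.0, 0.617, 0.787, -0.0]
contact_force: [0.1, -0.0, -0.1]
width: 0.034
grip_force: 15.0
time_s: 26.9
position: [0.4914, 0.2739, 0.0541]
tcp_rot: [0.0, 0.618, 0.787, 0.0]
contact_force: [0.2, -1.5, 4.0]
width: 0.0339
grip_force: 5.0
```

There's contact with the desk. I open the jaws, let the plug settle, and look numerically.

```bash

python3 -m handwheel '[{"offset":[0,0,0],"turn":0,"jaw":40},{"offset":[0,0,0],"turn":0,"jaw":45},{"offset":[0,0,0],"turn":0,"jaw":52},{"offset":[0,0,0],"turn":0,"jaw":52},{"offset":[0,0,0],"turn":0,"jaw":52},{"offset":[0,0,0],"turn":0,"jaw":52}]'
cat > nose.py <<'E'
from h import *
import sys
zn=float(sys.argv[1]);s=state();w=read_camera('wrist');C=cam('wrist',s)
cv2.imwrite('pics/n%.1f.png'%s['time_s'],w[:,:,::-1])
a=w.astype(int);m=((a.max(2)-a.min(2)<14)&(a.max(2)>int(sys.argv[2]) if len(sys.argv)>2 else (a.max(2)-a.min(2)<14)&(a.max(2)>120)&(a.max(2)<170)).astype(np.uint8)
m[:185]=0;m[300:]=0
m=cv2.morphologyEx(m,cv2.MORPH_OPEN,cv2.getStructuringElement(cv2.MORPH_ELLIPSE,(7,7)))
cs,_=cv2.findContours(m,cv2.RETR_EXTERNAL,cv2.CHAIN_APPROX_NONE)
for c in cs:
    if cv2.contourArea(c)<500: continue
    e=cv2.fitEllipse(c);P=onplane(C,[e[0]],zn)[0]
    q=s["tcp_rot"];M=R.from_quat([q[1],q[2],q[3],q[0]]).as_matrix()
    print("px",np.round(e[0],1),"axes",np.round(e[1],1),cv2.boundingRect(c),"at",P.round(4),"tool mm",(M.T@(P-s["position"])*1000).round(1))
E
python3 nose.py .052;python3 tilt.py .048
```

```text
time_s: 27.4
position: [0.491, 0.2742, 0.054]
tcp_rot: [0.0, 0.617, 0.787, -0.0]
contact_force: [0.9, 0.2, -0.2]
width: 0.0489
grip_force: 0.0
time 27.4 pos [0.49101877 0.27416365 0.05396236] w 0.04891080650671878 grip px [253.27508882 208.60004097]
0 flange centre px [256.9 218.6] edge rows [225.4 211.6]
30 flange centre px [256.2 225.3] edge rows [228.8 221.6]
60 flange centre px [254.7 227.2] edge rows [226.7 227.7]
90 flange centre px [252.9 224.2] edge rows [220.1 228.4]
196 - 197 - 198 - 199 - 200 - 201 - 202 - 203 - 204 - 205 - 206 - 207 - 208 239 268 [124, 128, 125] | 209 239 269 [120, 125, 123] | 210 239 268 [121, 127, 125] | 211 240 267 [118, 123, 122] | 212 240 267 [110, 115, 115] | 213 240 267 [86, 92, 90] | 214 241 266 [69, 72, 72] | 215 241 265 [61, 62, 62] | 216 242 260 [60, 61, 60] | 217 249 260 [59, 62, 60] | 218 249 260 [58, 58, 58] | 219 249 260 [58, 61, 60] | 220 249 260 [61, 62, 62] | 221 249 259 [56, 59, 59] | 222 248 260 [60, 61, 60] | 223 248 260 [58, 61, 61] | 224 247 271 [58, 60, 59] | 225 247 272 [60, 60, 59] | 226 247 273 [63, 65, 67] | 227 241 274 [79, 81, 81] | 228 230 275 [78, 79, 78] | 229 230 275 [72, 72, 69] | 230 - 231 - 232 - 233 - 234 - 235 - 236 - 237 - 238 - 239 - 240 - 241 - 242 - 243 254 267 [142, 132, 115] | 244 241 267 [172, 150, 120] | 245 229 267 [179, 155, 121] |   File "nose.py", line 5
    a=w.astype(int);m=((a.max(2)-a.min(2)<14)&(a.max(2)>int(sys.argv[2]) if len(sys.argv)>2 else (a.max(2)-a.min(2)<14)&(a.max(2)>120)&(a.max(2)<170)).astype(np.uint8)
                      ^
SyntaxError: '(' was never closed
```

Standing on the desk: the body covers columns 249–260 with the flange below. I fix the script and locate the nose.

```bash

python3 - <<'E'
s=open('nose.py').read().split('\n')
s[4]="a=w.astype(int);m=((a.max(2)-a.min(2)<14)&(a.max(2)>115)&(a.max(2)<175)).astype(np.uint8)"
open('nose.py','w').write('\n'.join(s))
E
python3 nose.py .052
```

```text
px [ 20.8 276.9] axes [34.4 46.8] (0, 257, 43, 39) at [0.3485 0.215  0.052 ] tool mm [ -23.6 -152.5    2. ]
px [257.8 255.9] axes [43.8 47.8] (234, 233, 48, 46) at [0.4944 0.2666 0.052 ] tool mm [-8.2  1.5  2. ]
px [318.9 258.5] axes [19.5 86.5] (297, 219, 40, 72) at [0.5326 0.274  0.052 ] tool mm [-10.   40.4   2. ]
px [194.7 259.8] axes [23.1 86.2] (177, 218, 41, 73) at [0.4561 0.2543 0.052 ] tool mm [-11.  -38.7   2. ]
```

The nose ellipse is 47.8 × 43.8 px, which matches standing upright. It sits at tool x −8, y +1.5. I regrip centred and lower, then carry it towards the tray.

```bash

python3 -m handwheel '[{"offset":[-8,1.5,0],"turn":0,"jaw":52},{"offset":[0,0,6],"turn":0,"jaw":52},{"offset":[0,0,6],"turn":0,"jaw":52},{"offset":[0,0,0],"turn":0,"jaw":52},{"offset":[0,0,0],"turn":0,"jaw":0},{"offset":[0,0,0],"turn":0,"jaw":0},{"offset":[0,0,0],"turn":0,"jaw":0},{"offset":[0,0,0],"turn":0,"jaw":0},{"offset":[0,0,0],"turn":0,"jaw":0}]' 20
python3 nose.py .052
python3 -m handwheel '[{"offset":[0,0,-15],"turn":0,"jaw":0},{"offset":[0,0,-30],"turn":0,"jaw":0},{"offset":[0,0,-30],"turn":0,"jaw":0},{"offset":[0,0,-15],"turn":0,"jaw":0},{"offset":[0,0,0],"turn":0,"jaw":0}]'
python3 -c "
from h import *
go([.5577,.3791,.09],1.816)"
python3 nose.py .142
```

```text
time_s: 28.25
position: [0.4944, 0.2668, 0.0421]
tcp_rot: [0.0, 0.617, 0.787, 0.0]
contact_force: [0.2, 0.5, -0.0]
width: 0.0339
grip_force: 20.0
px [ 21.1 276.9] axes [33.6 47. ] (0, 257, 43, 39) at [0.3615 0.218  0.052 ] tool mm [ -15.8 -140.7   -9.9]
px [257.6 253.9] axes [46.6 52. ] (232, 229, 52, 50) at [0.4958 0.2668 0.052 ] tool mm [-0.3  1.4 -9.9]
px [301.  253.1] axes [18.7 78.1] (285, 218, 30, 73) at [0.5203 0.2734 0.052 ] tool mm [ 0.2 26.7 -9.9]
px [212.  254.7] axes [21.  79.6] (198, 218, 31, 73) at [0.47  0.26  0.052] tool mm [ -0.8 -25.3  -9.9]
time_s: 28.72
position: [0.4958, 0.2675, 0.1352]
tcp_rot: [0.001, 0.617, 0.787, 0.002]
contact_force: [-0.3, 0.6, 0.2]
width: 0.0338
grip_force: 20.0
offset mm [93.6 86.5 45.8] turn -0.005
px [ 20.  276.5] axes [35.6 47. ] (0, 257, 43, 39) at [0.3602 0.2166 0.142 ] tool mm [ -17.2 -143.7   -7.4]
px [257.6 253.5] axes [48.6 52.4] (231, 229, 54, 51) at [0.4975 0.2661 0.142 ] tool mm [-1.8  1.4 -6.8]
px [301.  253.3] axes [19.  78.2] (285, 218, 30, 73) at [0.5227 0.2723 0.142 ] tool mm [-1.7 27.3 -6.7]
px [212.  254.9] axes [21.  78.7] (198, 218, 31, 73) at [0.4712 0.2587 0.142 ] tool mm [ -2.7 -25.9  -6.9]
```

```bash
cat > pock.py <<'E'
from h import *
from scipy.optimize import least_squares
s=state();w=read_camera('wrist');C=cam('wrist',s);cv2.imwrite('pics/p%.1f.png'%s['time_s'],w[:,:,::-1])
g=cv2.cvtColor(w,cv2.COLOR_RGB2GRAY)
b=cv2.morphologyEx(g,cv2.MORPH_BLACKHAT,np.ones((9,9),np.uint8))
def fit(c):
    yy,xx=np.mgrid[0:384,0:512];P=onplane(C,np.c_[xx.ravel(),yy.ravel()],.012)[:,:2]
    r=np.linalg.norm(P-c,axis=1);m=(abs(r-.023)<.008)&(b.ravel()>22)
    Q=P[m]
    f=least_squares(lambda p:np.linalg.norm(Q-p[:2],axis=1)-p[2],[*c,.023],loss='soft_l1',f_scale=.001)
    ang=np.degrees(np.arctan2(*(Q-f.x[:2]).T[::-1]))
    return f.x,m.sum(),np.median(abs(f.fun)),np.histogram(ang,8,(-180,180))[0]
for n,c in dict(A=(.4259,.3711),B=(.4918,.3751),C=(.5577,.3791)).items():
    print(n,proj(C,[[*c,.012]])[0].round(0),*[np.round(v,4) for v in fit(np.array(c))])
E
python3 pock.py
```

```text
A [210.  71.] [0.4275 0.3736 0.0231] 492 0.0009 [102  11   4  93  45  70  87  80]
B [280.  84.] [0.4924 0.3774 0.0235] 396 0.0008 [42  0 11 59 76 88 73 47]
C [347.  97.] [0.5579 0.3821 0.0231] 400 0.0009 [  2   0  29  88 110 102  51  18]
```

The pocket fits are good (radius 23.1 mm, spacing 65 mm). Next I move over pocket C.

```bash

python3 -m handwheel '[{"offset":[18,17,0],"turn":-0.005,"jaw":0},{"offset":[25,23,0],"turn":0,"jaw":0},{"offset":[25,23,0],"turn":0,"jaw":0},{"offset":[18,17,10],"turn":0,"jaw":0},{"offset":[8,6,20],"turn":0,"jaw":0},{"offset":[0,0,15],"turn":0,"jaw":0},{"offset":[0,0,0],"turn":0,"jaw":0},{"offset":[0,0,0],"turn":0,"jaw":0}]'
python3 -c "
from h import *
go([.557,.3815,.06],1.816)"; python3 pock.py
```

```text
time_s: 29.48
position: [0.5544, 0.377, 0.0855]
tcp_rot: [-0.0, 0.616, 0.788, -0.002]
contact_force: [0.5, 0.5, -0.3]
width: 0.0334
grip_force: 20.0
offset mm [ 3.8  3.7 25.5] turn -0.001
A [108. 178.] [0.4283 0.3749 0.0225] 616 0.001 [153  95  62  93  26  31  51 105]
B [185. 192.] [0.4936 0.3792 0.0228] 483 0.0007 [98 78 76 55 38 35 39 64]
C [260. 205.] [0.5585 0.3805 0.0249] 317 0.0015 [65  6  8 78 68 44 36 12]
```

```bash

python3 -m handwheel '[{"offset":[4.1,4.2,10],"turn":0,"jaw":0},{"offset":[0,0,12],"turn":0,"jaw":0},{"offset":[0,0,0],"turn":0,"jaw":0},{"offset":[0,0,0],"turn":0,"jaw":0}]'
python3 -m handwheel '[{"offset":[0,0,5],"turn":0,"jaw":0},{"offset":[0,0,5],"turn":0,"jaw":0},{"offset":[0,0,4],"turn":0,"jaw":0},{"offset":[0,0,2],"turn":0,"jaw":0},{"offset":[0,0,0],"turn":0,"jaw":0},{"offset":[0,0,0],"turn":0,"jaw":0}]'
```

```text
time_s: 29.87
position: [0.5578, 0.3833, 0.0642]
tcp_rot: [-0.0, 0.615, 0.788, -0.001]
contact_force: [0.2, -0.5, 0.4]
width: 0.0341
grip_force: 20.0
time_s: 30.37
position: [0.5582, 0.3837, 0.0489]
tcp_rot: [0.0, 0.615, 0.788, -0.0]
contact_force: [-0.2, -0.6, -0.8]
width: 0.034
grip_force: 20.0
```

The flange is already below the rim. I lower the last 3 mm and release.

```bash

python3 -m handwheel '[{"offset":[0,0,2],"turn":0,"jaw":0},{"offset":[0,0,1],"turn":0,"jaw":0},{"offset":[0,0,0],"turn":0,"jaw":0},{"offset":[0,0,0],"turn":0,"jaw":0}]'
python3 -m handwheel '[{"offset":[0,0,0],"turn":0,"jaw":45},{"offset":[0,0,0],"turn":0,"jaw":50},{"offset":[0,0,0],"turn":0,"jaw":50},{"offset":[0,0,-10],"turn":0,"jaw":50},{"offset":[0,0,-30],"turn":0,"jaw":50},{"offset":[0,0,-35],"turn":0,"jaw":50},{"offset":[0,0,-35],"turn":0,"jaw":50},{"offset":[0,0,-35],"turn":0,"jaw":56},{"offset":[0,0,0],"turn":0,"jaw":56},{"offset":[0,0,0],"turn":0,"jaw":56}]'
python3 nose.py .056
python3 -c "
from h import *
o=np.array([.5564,.065,0]);v=np.array([-.243,.970,0])
go([*(o+.097*v)[:2],.18],1.816)"
```

```text
time_s: 30.7
position: [0.5583, 0.3838, 0.046]
tcp_rot: [0.0, 0.615, 0.788, 0.0]
contact_force: [0.2, -1.0, 0.2]
width: 0.0339
grip_force: 20.0
time_s: 31.53
position: [0.559, 0.3842, 0.1938]
tcp_rot: [0.0, 0.615, 0.788, 0.002]
contact_force: [-0.4, -0.1, -0.2]
width: 0.0527
grip_force: 0.0
px [ 20.2 276.6] axes [35.  47.1] (0, 257, 43, 39) at [0.3104 0.2075 0.056 ] tool mm [-111.3 -284.5  136.6]
px [324.1 261.4] axes [19.9 79.4] (302, 224, 41, 67) at [0.6604 0.3159 0.056 ] tool mm [-91.1  81.3 137.9]
px [189.6 262.4] axes [23.7 80.8] (171, 223, 42, 68) at [0.5053 0.2758 0.056 ] tool mm [-92.4 -78.9 137.3]
offset mm [-211.9  -79.2   11.6] turn -0.000
```

```bash

python3 -m handwheel '[{"offset":[-20,-8,0],"turn":0,"jaw":56},{"offset":[-35,-13,0],"turn":0,"jaw":56},{"offset":[-35,-13,0],"turn":0,"jaw":56},{"offset":[-35,-13,0],"turn":0,"jaw":56},{"offset":[-35,-13,0],"turn":0,"jaw":56},{"offset":[-32,-12,0],"turn":0,"jaw":56},{"offset":[-20,-7,0],"turn":0,"jaw":56},{"offset":[0,0,0],"turn":0,"jaw":56},{"offset":[0,0,0],"turn":0,"jaw":56}]'
python3 -c "
from h import *
o=np.array([.5564,.065,0]);v=np.array([-.243,.970,0])
go([*(o+.0965*v)[:2],.068],1.816)
s=state();w=read_camera('wrist');cv2.imwrite('pics/w11.png',w[:,:,::-1]);C=cam('wrist',s)
print(proj(C,[o+y*v+[0,0,.078] for y in(.055,.097,.107)]).round(1))
c=int(proj(C,[o+.08*v+[0,0,.078]])[0,0])
print(c,[(r,int(w[r,c,0]),int(w[r,c,2])) for r in range(165,260,3)])
for r in (200,215):print(r,[(x,int(w[r,x,0])) for x in range(c-30,c+31,3)])"
```

```text
time_s: 32.33
position: [0.5326, 0.158, 0.1904]
tcp_rot: [-0.0, 0.616, 0.788, -0.0]
contact_force: [0.7, 1.1, 0.2]
width: 0.0525
grip_force: 0.0
offset mm [  0.5   0.6 122.4] turn -0.002
[[256.5 231.4]
 [256.4 193.1]
 [256.4 183.5]]
256 [(165, 241, 160), (168, 243, 166), (171, 244, 170), (174, 243, 167), (177, 242, 165), (180, 96, 75), (183, 125, 114), (186, 139, 129), (189, 143, 135), (192, 142, 134), (195, 140, 132), (198, 143, 133), (201, 137, 130), (204, 141, 131), (207, 140, 134), (210, 140, 132), (213, 140, 133), (216, 140, 136), (219, 137, 132), (222, 130, 125), (225, 127, 122), (228, 136, 131), (231, 127, 120), (234, 203, 111), (237, 205, 115), (240, 209, 117), (243, 217, 123), (246, 182, 105), (249, 204, 114), (252, 205, 115), (255, 161, 138), (258, 184, 180)]
200 [(226, 232), (229, 233), (232, 232), (235, 233), (238, 231), (241, 219), (244, 98), (247, 112), (250, 123), (253, 133), (256, 141), (259, 143), (262, 146), (265, 142), (268, 138), (271, 125), (274, 231), (277, 232), (280, 231), (283, 233), (286, 233)]
215 [(226, 230), (229, 231), (232, 230), (235, 231), (238, 232), (241, 219), (244, 97), (247, 109), (250, 123), (253, 131), (256, 139), (259, 144), (262, 142), (265, 135), (268, 130), (271, 117), (274, 233), (277, 233), (280, 231), (283, 230), (286, 232)]
```

Plug 1 is located: nose at row 181, flange at row 232, centre column 258, all as predicted. Next I grip at 3 N, lift, and repeat the swing.

```bash

python3 -m handwheel '[{"offset":[0,1,30],"turn":0,"jaw":56},{"offset":[0,0,30],"turn":0,"jaw":56},{"offset":[0,0,30],"turn":0,"jaw":56},{"offset":[0,0,20],"turn":0,"jaw":56},{"offset":[0,0,12.5],"turn":0,"jaw":56},{"offset":[0,0,0],"turn":0,"jaw":56},{"offset":[0,0,0],"turn":0,"jaw":56}]'
python3 -m handwheel '[{"offset":[0,0,0],"turn":0,"jaw":0},{"offset":[0,0,0],"turn":0,"jaw":0},{"offset":[0,0,0],"turn":0,"jaw":0},{"offset":[0,0,0],"turn":0,"jaw":0},{"offset":[0,0,0],"turn":0,"jaw":0},{"offset":[0,0,0],"turn":0,"jaw":0}]' 4
python3 -m handwheel '[{"offset":[0,0,-10],"turn":0,"jaw":0},{"offset":[0,0,-10],"turn":0,"jaw":0},{"offset":[0,0,-15],"turn":0,"jaw":0},{"offset":[0,0,-20],"turn":0,"jaw":0},{"offset":[0,0,-30],"turn":0,"jaw":0},{"offset":[0,0,-30],"turn":0,"jaw":0},{"offset":[0,0,-20],"turn":0,"jaw":0},{"offset":[0,0,-10],"turn":0,"jaw":0},{"offset":[0,0,0],"turn":0,"jaw":0}]'
python3 -m handwheel '[{"offset":[0,0,10],"turn":0,"jaw":0},{"offset":[0,0,25],"turn":0,"jaw":0},{"offset":[0,0,41],"turn":0,"jaw":0},{"offset":[0,0,-41],"turn":0,"jaw":0},{"offset":[0,0,-25],"turn":0,"jaw":0},{"offset":[0,0,-10],"turn":0,"jaw":0},{"offset":[0,0,0],"turn":0,"jaw":0}]' 3
python3 tilt.py .046 | grep -v -- - 
```

```text
time_s: 32.97
position: [0.534, 0.1596, 0.0685]
tcp_rot: [-0.0, 0.615, 0.788, -0.0]
contact_force: [-0.6, 0.3, -0.1]
width: 0.0526
grip_force: 0.0
time_s: 33.47
position: [0.5333, 0.1592, 0.0689]
tcp_rot: [-0.001, 0.615, 0.788, -0.0]
contact_force: [-6.3, 0.0, 4.7]
width: 0.0338
grip_force: 4.0
time_s: 34.22
position: [0.5349, 0.1594, 0.2161]
tcp_rot: [0.001, 0.615, 0.788, 0.002]
contact_force: [0.4, -0.3, -0.6]
width: 0.0338
grip_force: 4.0
time_s: 34.8
position: [0.5344, 0.1591, 0.2135]
tcp_rot: [0.0, 0.615, 0.788, 0.0]
contact_force: [-1.1, -1.2, -2.0]
width: 0.0342
grip_force: 3.0
time 34.8 pos [0.53435995 0.15912443 0.21352565] w 0.03420978325840486 grip px [272.52491071 171.82146748]
0 flange centre px [278.  181.8] edge rows [190.9 172.4]
30 flange centre px [276.6 190.7] edge rows [196.  185.3]
60 flange centre px [274.2 194.2] edge rows [194.4 193.9]
90 flange centre px [271.5 191.6] edge rows [187.2 196.1]
```

```bash
python3 tilt.py .046; python3 nose.py .2
```

```text
time 34.85 pos [0.53377613 0.15917831 0.21249465] w 0.03408952923554822 grip px [272.21774087 172.2541315 ]
0 flange centre px [277.7 182.2] edge rows [191.3 172.9]
30 flange centre px [276.3 191.2] edge rows [196.4 185.7]
60 flange centre px [273.9 194.6] edge rows [194.8 194.3]
90 flange centre px [271.2 192. ] edge rows [187.6 196.5]
160 247 297 [103, 100, 114] | 161 247 288 [68, 81, 118] | 162 247 288 [58, 77, 114] | 163 247 288 [60, 78, 115] | 164 247 288 [59, 78, 113] | 165 247 288 [56, 74, 112] | 166 - 167 - 168 - 169 259 287 [82, 94, 113] | 170 259 287 [107, 110, 116] | 171 259 287 [118, 122, 120] | 172 259 287 [117, 123, 120] | 173 259 287 [116, 121, 120] | 174 259 287 [116, 119, 118] | 175 259 287 [117, 121, 118] | 176 259 287 [104, 108, 109] | 177 259 287 [88, 90, 89] | 178 260 289 [70, 71, 71] | 179 260 297 [56, 59, 57] | 180 261 297 [59, 62, 58] | 181 262 297 [57, 58, 58] | 182 263 297 [56, 58, 58] | 183 264 279 [56, 58, 58] | 184 265 279 [55, 56, 55] | 185 265 279 [57, 58, 57] | 186 265 280 [58, 60, 58] | 187 265 283 [58, 59, 59] | 188 264 284 [58, 59, 59] | 189 247 285
[... 297 characters left out ...]
85 [140, 124, 99] | 201 272 285 [116, 106, 88] | 202 273 286 [132, 116, 94] | 203 273 285 [155, 135, 104] | 204 274 285 [182, 155, 118] | 205 - 206 - 207 - 208 - 209 - px [ 19.9 276.6] axes [35.3 47.2] (0, 257, 43, 39) at [0.3825 0.0905 0.2   ] tool mm [ -30.  -163.    12.2]
px [468.9 273.2] axes [56.1 64.5] (436, 245, 60, 46) at [0.682  0.1688 0.2   ] tool mm [-26.8 146.6  11.8]
px [257.5 243.3] axes [43.6 47.9] (234, 221, 48, 45) at [0.5357 0.1552 0.2   ] tool mm [-4.4  1.4 12. ]
px [301.5 253.2] axes [19.9 77.2] (285, 218, 31, 73) at [0.5662 0.1553 0.2   ] tool mm [-11.8  31.   11.9]
px [211.7 254.2] axes [21.4 79.3] (198, 218, 31, 73) at [0.5078 0.1398 0.2   ] tool mm [-12.5 -29.5  12. ]
```

It's upright again. Same procedure: tighten, set it on open desk, release, and regrip.

```bash

python3 -m handwheel '[{"offset":[0,0,0],"turn":0,"jaw":0},{"offset":[0,0,0],"turn":0,"jaw":0},{"offset":[20,-2,0],"turn":0,"jaw":0},{"offset":[27,-3,0],"turn":0,"jaw":0},{"offset":[30,-4,0],"turn":0,"jaw":0},{"offset":[27,-3,10],"turn":0,"jaw":0},{"offset":[18,-1,25],"turn":0,"jaw":0},{"offset":[0,0,35],"turn":0,"jaw":0},{"offset":[0,0,35],"turn":0,"jaw":0},{"offset":[0,0,30],"turn":0,"jaw":0}]' 15
python3 -m handwheel '[{"offset":[0,0,12],"turn":0,"jaw":0},{"offset":[0,0,6],"turn":0,"jaw":0},{"offset":[0,0,3],"turn":0,"jaw":0},{"offset":[0,0,0],"turn":0,"jaw":0},{"offset":[0,0,0],"turn":0,"jaw":0}]' 5
```

```text
time_s: 35.78
position: [0.4908, 0.2743, 0.076]
tcp_rot: [-0.0, 0.615, 0.788, -0.001]
contact_force: [0.7, 0.6, -0.3]
width: 0.0338
grip_force: 15.0
time_s: 36.2
position: [0.4925, 0.2747, 0.0588]
tcp_rot: [0.0, 0.615, 0.788, 0.001]
contact_force: [-0.2, -0.7, -0.1]
width: 0.0337
grip_force: 5.0
```

```bash

python3 -m handwheel '[{"offset":[0,0,2],"turn":0,"jaw":0},{"offset":[0,0,1.5],"turn":0,"jaw":0},{"offset":[0,0,0],"turn":0,"jaw":0}]'
python3 -m handwheel '[{"offset":[0,0,1],"turn":0,"jaw":0},{"offset":[0,0,1],"turn":0,"jaw":0},{"offset":[0,0,0],"turn":0,"jaw":0}]'
```

```text
time_s: 36.45
position: [0.4923, 0.2751, 0.0549]
tcp_rot: [0.0, 0.615, 0.788, 0.001]
contact_force: [-0.3, 2.1, 3.9]
width: 0.0337
grip_force: 5.0
time_s: 36.7
position: [0.4924, 0.2749, 0.053]
tcp_rot: [0.0, 0.615, 0.788, 0.001]
contact_force: [0.5, 0.9, 4.2]
width: 0.0339
grip_force: 5.0
```

```bash

python3 -m handwheel '[{"offset":[0,0,0],"turn":0,"jaw":40},{"offset":[0,0,0],"turn":0,"jaw":45},{"offset":[0,0,0],"turn":0,"jaw":52},{"offset":[0,0,0],"turn":0,"jaw":52},{"offset":[0,0,0],"turn":0,"jaw":52},{"offset":[0,0,0],"turn":0,"jaw":52}]'
python3 nose.py .052 | grep 'px \[2[3-8]'
```

```text
time_s: 37.2
position: [0.4917, 0.2743, 0.052]
tcp_rot: [0.0, 0.615, 0.788, -0.0]
contact_force: [0.0, 0.4, 0.2]
width: 0.049
grip_force: 0.0
px [258.5 241.9] axes [46.6 49.3] (234, 218, 50, 48) at [0.493  0.2772 0.052 ] tool mm [ 2.5  2.  -0. ]
```

```bash

python3 -m handwheel '[{"offset":[2.5,0.7,0],"turn":0,"jaw":52},{"offset":[0,0,5],"turn":0,"jaw":52},{"offset":[0,0,5],"turn":0,"jaw":52},{"offset":[0,0,0],"turn":0,"jaw":52},{"offset":[0,0,0],"turn":0,"jaw":0},{"offset":[0,0,0],"turn":0,"jaw":0},{"offset":[0,0,0],"turn":0,"jaw":0},{"offset":[0,0,0],"turn":0,"jaw":0},{"offset":[0,0,0],"turn":0,"jaw":0}]' 20
python3 nose.py .052 | grep 'px \[2[3-8]'
python3 -m handwheel '[{"offset":[0,0,-15],"turn":0,"jaw":0},{"offset":[0,0,-30],"turn":0,"jaw":0},{"offset":[0,0,-30],"turn":0,"jaw":0},{"offset":[0,0,-15],"turn":0,"jaw":0},{"offset":[0,0,0],"turn":0,"jaw":0},{"offset":[0,0,0],"turn":0,"jaw":0}]'
python3 pock.py
python3 -c "
from h import *
go([.4275,.375,.08],1.816)"
```

```text
time_s: 38.0
position: [0.4918, 0.2769, 0.042]
tcp_rot: [0.0, 0.615, 0.788, -0.0]
contact_force: [-0.4, 0.7, 0.1]
width: 0.0337
grip_force: 20.0
px [257.7 253.5] axes [48.2 52.5] (231, 228, 54, 51) at [0.4932 0.2772 0.052 ] tool mm [ -0.    1.4 -10. ]
time_s: 38.55
position: [0.4919, 0.2773, 0.1324]
tcp_rot: [0.0, 0.615, 0.788, 0.001]
contact_force: [0.4, 0.3, -1.1]
width: 0.0338
grip_force: 20.0
A [212.  82.] [0.4276 0.3738 0.0231] 490 0.0009 [106  16   5  92  45  68  80  78]
B [281.  96.] [0.4924 0.3777 0.0234] 383 0.0008 [36  2 16 64 75 81 70 39]
C [348. 109.] [0.5609 0.3826 0.0209] 424 0.002 [ 62  24  70  28   0  43 134  63]
offset mm [110.6 -38.2  51.4] turn 0.000
```

The tray is unmoved. Next I carry it to pocket A at (0.428, 0.375).

```bash

python3 -m handwheel '[{"offset":[20,-7,0],"turn":0,"jaw":0},{"offset":[30,-10,0],"turn":0,"jaw":0},{"offset":[30,-10,0],"turn":0,"jaw":0},{"offset":[20,-7,10],"turn":0,"jaw":0},{"offset":[10.5,-3.7,20],"turn":0,"jaw":0},{"offset":[0,0,25],"turn":0,"jaw":0},{"offset":[0,0,0],"turn":0,"jaw":0},{"offset":[0,0,0],"turn":0,"jaw":0},{"offset":[0,0,0],"turn":0,"jaw":0}]'
python3 -c "
from h import *
go([.428,.375,.064],1.816)"
```

```text
time_s: 39.35
position: [0.4291, 0.3743, 0.0774]
tcp_rot: [0.0, 0.616, 0.788, -0.0]
contact_force: [0.9, 0.1, -0.3]
width: 0.0336
grip_force: 20.0
offset mm [ 0.9 -0.9 13.4] turn -0.001
```

```bash

python3 -m handwheel '[{"offset":[0.9,-0.9,8],"turn":0,"jaw":0},{"offset":[0,0,7],"turn":0,"jaw":0},{"offset":[0,0,5],"turn":0,"jaw":0},{"offset":[0,0,5],"turn":0,"jaw":0},{"offset":[0,0,4],"turn":0,"jaw":0},{"offset":[0,0,2],"turn":0,"jaw":0},{"offset":[0,0,0],"turn":0,"jaw":0},{"offset":[0,0,0],"turn":0,"jaw":0}]'
```

```text
time_s: 40.02
position: [0.4275, 0.3756, 0.0459]
tcp_rot: [0.0, 0.615, 0.788, -0.0]
contact_force: [0.6, 0.1, -0.8]
width: 0.0338
grip_force: 20.0
```

The flange is home (z 0.046). I release, retreat upward and back off to look with my last picture.

```bash

python3 -m handwheel '[{"offset":[0,0,0],"turn":0,"jaw":45},{"offset":[0,0,0],"turn":0,"jaw":50},{"offset":[0,0,0],"turn":0,"jaw":50},{"offset":[0,0,-10],"turn":0,"jaw":50},{"offset":[0,0,-30],"turn":0,"jaw":50},{"offset":[0,0,-35],"turn":0,"jaw":50},{"offset":[0,0,-35],"turn":0,"jaw":50},{"offset":[-25,0,-35],"turn":0,"jaw":50},{"offset":[-30,0,0],"turn":0,"jaw":50},{"offset":[-35,0,0],"turn":0,"jaw":50}]'
python3 -m handwheel '[{"offset":[-35,0,0],"turn":0,"jaw":50},{"offset":[-35,0,0],"turn":0,"jaw":50},{"offset":[-35,0,0],"turn":0,"jaw":50},{"offset":[-35,0,0],"turn":0,"jaw":50},{"offset":[0,0,0],"turn":0,"jaw":50},{"offset":[0,0,0],"turn":0,"jaw":50}]'
python3 -c "
from h import *
w=read_camera('wrist');t=read_camera('top');s=read_camera('side')
o=np.zeros((600,800,3),np.uint8);o[:384,:512]=w;o[384:,:288]=cv2.resize(s[170:242,205:301],(288,216));o[384:,288:544]=cv2.resize(t[145:265,120:240],(256,216));o[:216,544:]=cv2.resize(t[95:235,230:376],(256,216))
o[216:432,544:]=cv2.resize(s[210:300,215:340],(256,216))
cv2.imwrite('pics/final.png',o[:,:,::-1])"
```

```text
time_s: 40.85
position: [0.4495, 0.2896, 0.1924]
tcp_rot: [0.0, 0.614, 0.789, 0.002]
contact_force: [0.2, -0.5, -0.3]
width: 0.047
grip_force: 0.0
time_s: 41.35
position: [0.4834, 0.1514, 0.1907]
tcp_rot: [0.0, 0.617, 0.787, 0.0]
contact_force: [-0.2, 0.9, 0.4]
width: 0.0467
grip_force: 0.0
```

View pics/final.png

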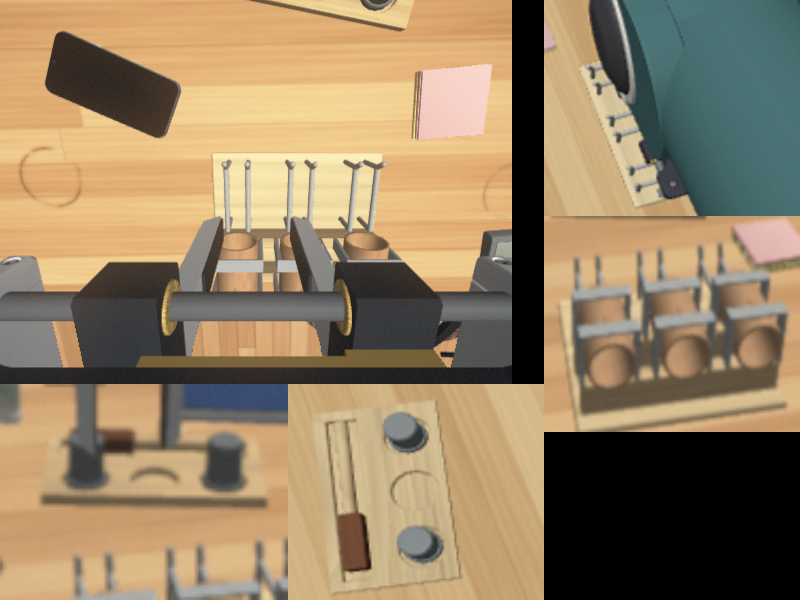

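The picture shows the rod in its trough, both plugs upright in their pockets, and all three cores empty. The phone and sticky notes haven't moved, so I'm handing the job in.

```bash
python3 -c "
from workcell import *
print(hand_in())"
```

```text
the job is handed in; nothing more can be done
None
```

The job is handed in: both stuck plugs (cores 0 and 1; core 2 was empty) were pushed out with the rod and stand flange down in two tray pockets, the rod is back in its trough, and the phone and sticky notes were left where they were.

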